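# Put the washed soap dish back together on the niche shelf

## Robot

A 7-joint arm with a two-finger parallel gripper is mounted at the origin on the work surface. World frame = base frame: x ahead of the robot, y to its left, z up, the work surface at z = 0. Lengths are in m, angles in degrees, forces in N, time in s.
With the tool pointing down it reaches from about 0.4 to 0.85 m from the base axis. Payload 4.5 kg.
Tool frame: the origin (TCP) lies midway between the tips of the shut fingers; the grasp point (between the pads) lies 19 mm behind it; z points along the fingers, y is the direction in which the jaws open and shut (so a half turn about z gives the same grasp; the last joint's range is limited). The gripper opens to 85 mm and grips with 20 to 120 N. Pads are 22 mm wide; open, the fingers measure 114 mm over their backs; the gripper's body (76 mm by 85 mm) begins 54 mm behind the grasp point. The pads swing forward as they close: fully open they stand 13 mm farther back than shut.
Start: joints at [-74.954, 39.483, -11.15, 89.685, 9.013, 51.709, -12.324], TCP at [0.142, 0.609, 0.231] pointing down, gripper open.
Joint ranges: [-172.22, 172.22], [-26.19, 119.32], [-84.43, 86.54], [7.71, 146.69], [-57.33, 237.33], [2.42, 119.75], [-152.13, 152.13]. Speed limits (degrees/s): [147.25, 147.25, 180, 180, 180, 180, 180].

## Interface

Orientations are given as [roll, pitch, yaw] about the fixed x, y, z axes, in that order (R = Rz(yaw) Ry(pitch) Rx(roll)).
In Python, from cell import read_state, capture, camera_info, sign_off gives the robot as it stands. The module is installed in compiled form; this text tells all that it offers.
- The arm moves only by the tool drive_tool, never from a script. Its argument "rows" is a list of rows, each a list of 7 numbers: the shift along the tool's x, y, z in mm, then the turn, a rotation vector about the tool's x, y, z in rad, then the opening, from 0 (shut) to 1 (fully open). A call has 1 to 5 rows; each row shifts and turns the commanded pose from where the row before left it, along the tool's axes as they then stand; what a row does not reach is not made up. A row lasts 1/10 s, in which the tool goes at most 50 mm and 8.59 degrees, less where a joint would pass 70% of its speed; a pose out of reach is approached as far as the arm can. A call is refused whole if a number of a shift passes 50 or a number of a turn 0.15, either way. A call with a gripper value outside its range is refused whole. The fingers move at their own pace and stop on an object; "force" is the grip in N (left out, the last holds). Time passes only in rows, so rows that do not move let the fingers close. It gives the time, the measured TCP pose, the force and the opening at its end, in the units of the state.
- read_state(): the state, without advancing time (a new reading comes with each control period).
- capture(name): name is "scene" or "top" or "wrist"; returns (picture, depth): 420x560x3 uint8, red, green, blue; 420x560 float32, m along the optical axis (not along the pixel's ray), 0 where there is no reading.
- camera_info(name): a dict with "fx", "fy", "cx", "cy" (pixels), "eye" and "rotation" of the camera in the world. Camera axes: x right, y up, looking along -z (the intrinsics and any distortion apply to the point x, -y, -z); pixel columns grow to the right and rows downward; lengths in m; the calibration is good to about 2 mm. A picture is of the moment at which its call begins: read the wrist's pose just before it. camera_info takes no time and is no camera call; for the wrist camera it gives the pose at the moment of the call.
- sign_off(): hands the job in, once; it reports no verdict.
The state is a dict: "time_s": time; "joint_positions": joint angles; "qd": joint speeds; "effort": joint torques, N m; "tool_pos": TCP position; "eef_rot": TCP orientation; "wrist_force": force on the tool from outside, world axes, zero at the start; "moment": the same for the moment, N m; "opening": finger opening in m.
Only numpy, scipy, OpenCV 4.12 (cv2) and the standard library are available. Lean on these libraries where they do the work, as an engineer would, in place of code of your own. Each camera call takes 0.05 s, during which the arm holds its last target.

## Task

The covered soap dish has been washed and its parts are lying on the drying mat. Put it together again on the stone drip pad on the teak shelf: first the tray in the middle of the pad and lengthwise with it, then the slatted grid seated in the tray, then the soap centred lengthwise on the grid, and last the cover over the soap, flush with the grid. Set each part down without dropping it, and leave the hourglass, the jar and the massager standing where they are.

Things in the scene. Friction and masses are not known exactly. Their poses are not given: they have to be found in the camera images.
- pad: Grey stone drip pad, a flat slab 150 x 100 x 9 mm (x, y, z), fixed on the teak slatted shelf (300 x 320 mm, top 45 mm above the work surface). Origin at the centre of its underside, so its top is 9 mm above it; x along its 150 mm length, z up.
- tray: Light bamboo tray, the dish's lowest part: open-topped box 110 x 60 x 30 mm outside, walls and floor 6 mm thick (inside 98 x 48, 24 deep), about 0.14 kg. Lies open side up on the grey drying mat (310 x 310 mm, top 6 mm above the work surface). Origin at the centre of its underside, x along its length, z up. Alike end for end.
- grid: Teak slatted grid, 0.09 kg, on the drying mat: slatted top 118 x 68 x 10 mm on two cleats 12 mm high (common outline 88 x 38). Cleats drop into the tray, 5 mm free each side; the top then rests on the tray's rim, 4 mm over all round. Origin: centre of the cleats' underside; slats 12 to 22 mm above it; seated, it is 18 mm above the tray's. x along its length, z up. Alike end for end.
- soap: Cream-white rectangular bar of soap, rounded edges, 76 x 42 x 24 mm, about 0.1 kg, lying flat on the drying mat. Origin at the centre of its underside, x along its length, z up. On the grid its origin is 22 mm above the grid's. Alike end for end.
- cover: Light bamboo cover, 0.15 kg, on the drying mat: box open below, 118 x 68 x 42 mm outside, walls and top 5 mm (inside 108 x 58 x 37), with a teak grip bar on top, 40 long (x), 14 wide (y), 42 to 60 mm above the origin. Origin: centre of its lower edge, x along its length, z up. On the grid, outline on outline, it is 22 mm above the grid's origin. Alike end for end.
- hourglass: Wooden sand timer standing on the shelf: two round wooden ends 48 mm across with a glass between them, 88 mm high. Origin at the centre of its underside. To be left alone.
- jar: Small round glass jar with a metal screw cap standing on the shelf, 58 mm across, 66 mm high. Origin at the centre of its underside. To be left alone.
- massager: Blue silicone scalp massager standing on its bristles on the shelf: a round disc 76 mm across with a knob on top, 60 mm high. Origin at the centre of its underside. To be left alone.
Things that resemble listed ones, but are neither listed nor needed, are in the scene too. What is shaped like the grid but turquoise is not meant. Leave any green or purple look-alike of the tray alone.

How it is judged:
By the outcome, as a careful person would: the job done as asked, in the order asked, and still so for the second after the job is handed in, with the robot touching nothing.
It also fails if it takes over 144 s, if anything falls off the work surface, if the arm or the gripper's body presses on something with over 40 N, if the wrist force passes 120 N, or if a joint passes its speed limit or range.

## Working session

There is one attempt and no reset: what is moved stays moved. The work goes in short steps, Python scripts to look and compute and a tool call to move; the robot and the scene stay as the last step left them, time stands still between calls to the robot, and variables do not carry over. Pictures are saved under pics/ and viewed, and the job is handed in when it is done.

Besides the shell and the picture viewer there is one more tool, called after "Call:" as name(argument=value, ...), one argument or row to a line, values as JSON. drive_tool: Moves the arm, as the interface text tells. Its arguments: {"type":"object","properties":{"rows":{"type":"array","items":{"type":"array","items":{"type":"number"}}},"force":{"type":"number"}},"required":["rows"]}

```bash
mkdir -p pics; ls; python3 - <<'E'
from cell import *
import cv2,numpy as np
s=read_state();print(s)
for n in("scene","top","wrist"):
    print(n,camera_info(n))
    p,d=capture(n);cv2.imwrite(f"pics/{n}0.png",p[:,:,::-1]);np.save(f"pics/{n}0.npy",d)
E
```

```text
pics
{'time_s': 0.0, 'joint_positions': array([-74.95548979,  39.53227573, -11.14648672,  89.74789967,
         9.01133528,  51.70887855, -12.32344931]), 'qd': array([ 0.09782182, -0.12029938, -0.02402852,  0.02002992, -0.01797572,
       -0.07207741, -0.01200508]), 'effort': array([ 1.14054878e-04, -5.39606416e+01, -1.26668852e+00, -1.58538973e+01,
        9.03228123e-03,  9.45225387e-03,  1.77834025e-06]), 'tool_pos': array([0.14161776, 0.60805218, 0.23048058]), 'eef_rot': array([-1.79892959e+02,  5.89957494e-03,  1.66898648e+02]), 'wrist_force': array([ 0.65848488, -0.57337539,  0.39337365]), 'moment': array([ 0.00583652, -0.01522021,  0.02893647]), 'opening': 0.08519428447548555}
scene {'fx': 525.2252692777034, 'fy': 525.2252692777034, 'cx': 280.8007631220629, 'cy': 209.07421074134513, 'eye': array([ 1.04581732, -0.22798004,  1.1179657 ]), 'rotation': array([3.34271824e+01, 3.40878220e-02, 6.04793790e+01])}
top {'fx': 488.741158948806, 'fy': 488.741158948806, 'cx': 279.3203692648781, 'cy': 221.65093821770563, 'eye': array([0.34650268, 0.08399185, 1.47222763]), 'rotation': array([  4.22829589,   0.69258029, -88.73934572])}
wrist {'fx': 327.549113945092, 'fy': 327.549113945092, 'cx': 288.3741155511665, 'cy': 211.8794721122571, 'eye': array([0.06768771, 0.62421289, 0.37273047]), 'rotation': array([-17.01688478,   0.14972502,  76.82860144])}
```

View pics/scene0.png

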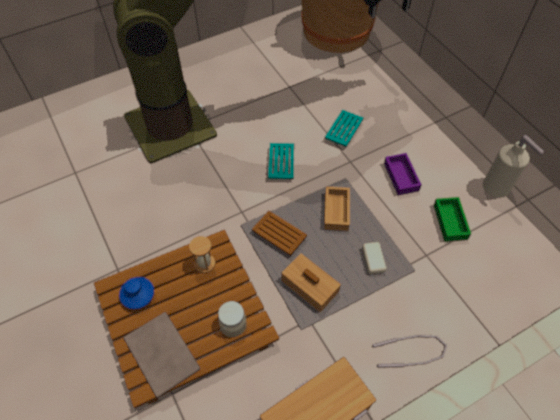

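View pics/top0.png

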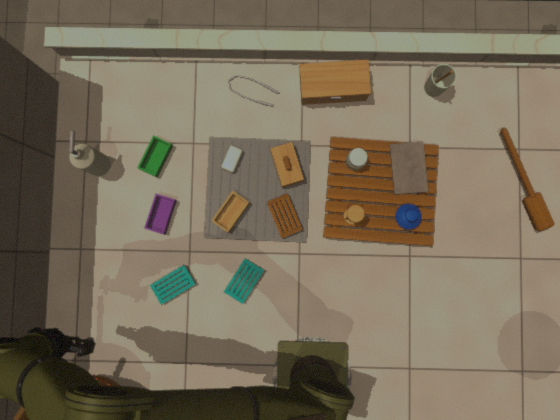

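View pics/wrist0.png

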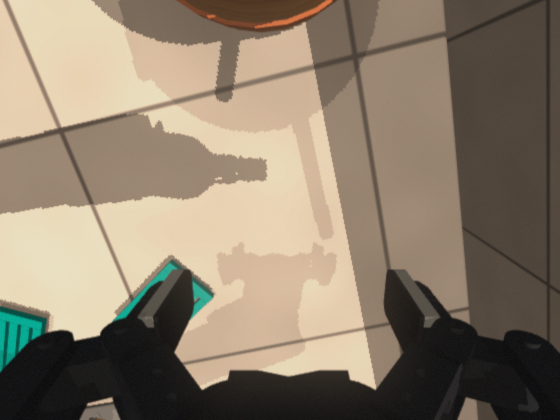

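```bash
cat > h.py <<'E'
from cell import *
import cv2,numpy as np
from scipy.spatial.transform import Rotation as R
def rot(e): return R.from_euler('xyz',e,degrees=True).as_matrix()
def cloud(d,ci):
    v,u=np.mgrid[:d.shape[0],:d.shape[1]].astype(float)
    P=np.stack([(u-ci['cx'])/ci['fx']*d,-(v-ci['cy'])/ci['fy']*d,-d],-1)
    return P@rot(ci['rotation']).T+ci['eye']
def proj(P,ci):
    q=(np.atleast_2d(P)-ci['eye'])@rot(ci['rotation'])
    return np.stack([ci['cx']+ci['fx']*q[:,0]/-q[:,2],ci['cy']-ci['fy']*q[:,1]/-q[:,2]],-1)
def rect(P,zlo,zhi,lo,hi):
    m=(P[...,2]>zlo)&(P[...,2]<zhi)&(P[...,0]>lo[0])&(P[...,0]<hi[0])&(P[...,1]>lo[1])&(P[...,1]<hi[1])
    q=P[m]
    (c,s,a)=cv2.minAreaRect((q[:,:2]*1000).astype(np.float32))
    if s[0]<s[1]: s=(s[1],s[0]);a+=90
    return len(q),np.round(c,1),np.round(s,1),round((a+90)%180-90,1),round(np.median(q[:,2])*1000,1)
E
python3 - <<'E'
from h import *
for n in("top","scene"):
    ci=camera_info(n);d=np.load(f"pics/{n}0.npy");P=cloud(d,ci)
    if n=="top": pts=dict(grid=(285,216),tray=(231,212),soap=(232,159),cover=(288,165),pad=(408,168),jar=(358,158),hg=(355,215),mass=(409,216),mat=(220,145),shelf=(335,228),floor=(320,290),tq1=(244,282),tq2=(173,285))
    else: pts=dict(grid=(280,233),tray=(338,208),soap=(374,258),cover=(311,280),pad=(162,353),jar=(231,313),hg=(201,245),mass=(135,288),mat=(350,290),floor=(250,130))
    for k,(u,v) in pts.items(): print(n,k,np.round(P[v,u]*1000,1))
E
```

```text
top grid [470.1  87.3  27.7]
top tray [480.4 250.3   7.7]
top soap [637.  249.1  32.9]
top cover [615.5  81.7  68. ]
top pad [ 616.1 -269.3   54.3]
top jar [ 630.2 -114.2  115. ]
top hg [ 468.  -105.2  131.4]
top mass [ 470.7 -259.6  105.6]
top mat [684.1 289.5   9.6]
top shelf [436.2 -59.1  49.3]
top floor [252.7 -21.9  -1.8]
top tq1 [272.8 203.9  25.7]
top tq2 [259.2 413.3  24.7]
scene grid [478.3  90.4  27.1]
scene tray [477.5 259.5   9.8]
scene soap [647.  247.7  29.3]
scene cover [634.9  80.9  60.4]
scene pad [ 622.1 -269.7   53. ]
scene jar [ 638.  -113.9  112.4]
scene hg [ 476.1 -103.1  133.7]
scene mass [ 483.2 -263.9  100.7]
scene mat [678.2 163.2   1.7]
scene floor [125.4 192.   -1.7]
```

```bash
python3 - <<'E'
import cv2
a=cv2.imread("pics/top0.png")[120:260,195:455]
cv2.imwrite("pics/topc.png",cv2.resize(a,None,fx=3,fy=3,interpolation=cv2.INTER_CUBIC))
a=cv2.imread("pics/scene0.png")[170:400,90:420]
cv2.imwrite("pics/scenec.png",cv2.resize(a,None,fx=2.4,fy=2.4,interpolation=cv2.INTER_CUBIC))
E
```

```text
(no output)
```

View pics/topc.png

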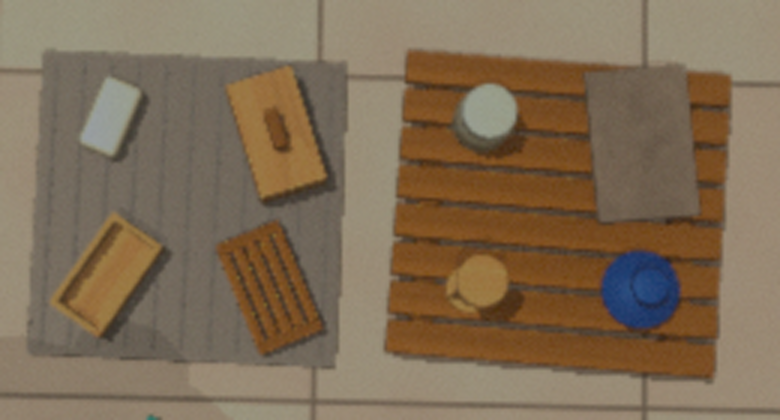

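View pics/scenec.png

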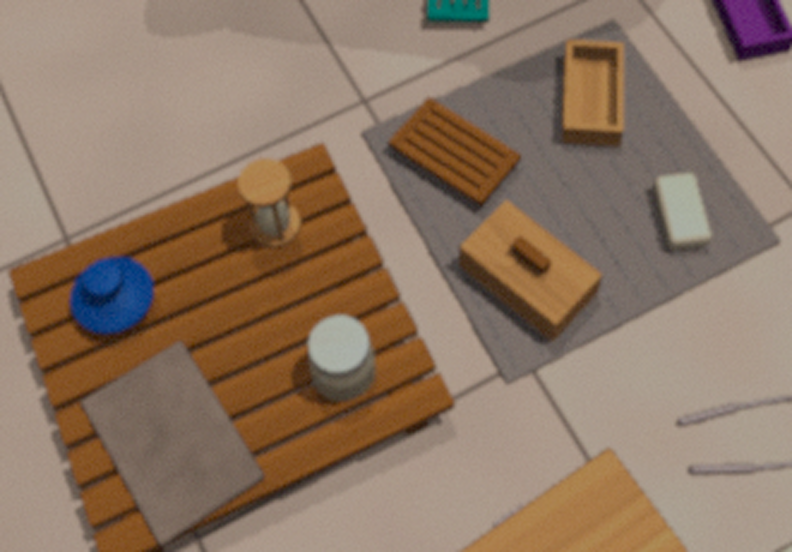

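```bash
cat >> h.py <<'E'
def ray(uv,z,ci):
    uv=np.atleast_2d(uv).astype(float)
    dd=np.stack([(uv[:,0]-ci['cx'])/ci['fx'],-(uv[:,1]-ci['cy'])/ci['fy'],-np.ones(len(uv))],-1)@rot(ci['rotation']).T
    return ci['eye']+dd*((z-ci['eye'][2])/dd[:,2])[:,None]
def quad(uv,z,ci):
    P=ray(uv,z,ci)[:,:2]*1000
    c=P.mean(0); e=np.roll(P,-1,0)-P; L=np.linalg.norm(e,axis=1)
    if L[0]+L[2]>L[1]+L[3]: v=e[0]-e[2]
    else: v=e[1]-e[3]
    a=np.degrees(np.arctan2(v[1],v[0])); a=(a+90)%180-90
    return np.round(c,1),round(a,1),np.round(L,1)
E
python3 - <<'E'
from h import *
ci=camera_info("top")
Q=dict(pad=([(585,72),(683,65),(699,214),(600,222)],.054),cover=([(226,83),(292,65),(326,180),(264,199)],.048),grid=([(218,247),(280,221),(325,326),(264,354)],.028),tray=([(116,212),(165,249),(98,336),(52,297)],.036),soap=([(110,76),(145,92),(116,158),(80,145)],.030))
for k,(q,z) in Q.items(): print(k,quad((np.array(q)+.5)/3-.5+[195,120],z,ci))
ci=camera_info("scene")
Q=dict(pad=([(82,406),(180,343),(263,472),(160,541)],.054),cover=([(461,254),(509,203),(600,272),(551,322)],.048),grid=([(389,148),(431,100),(519,155),(484,203)],.028),tray=([(566,41),(623,42),(623,131),(563,130)],.036),soap=([(656,180),(696,174),(709,236),(669,244)],.030))
for k,(q,z) in Q.items(): print(k,quad((np.array(q)+.5)/2.4-.5+[90,170],z,ci))
E
```

```text
pad (array([ 618.2, -271. ]), np.float64(6.0), array([ 96. , 147.4,  96.3, 148.4]))
cover (array([623.6,  84.7]), np.float64(18.3), array([ 67.4, 119.1,  63.6, 121.2]))
grid (array([472.2,  86.7]), np.float64(24.4), array([ 66.7, 113.3,  66.2, 115.4]))
tray (array([481.4, 248.4]), np.float64(-35.7), array([ 61. , 107.9,  59.7, 104.9]))
soap (array([637.9, 248.7]), np.float64(-21.8), array([38.7, 72.3, 38.3, 75.6]))
pad (array([ 619.9, -271. ]), np.float64(6.5), array([ 97.4, 142.9,  97.7, 140.9]))
cover (array([627. ,  84.9]), np.float64(19.9), array([ 71.3, 110.5,  68.9, 106.5]))
grid (array([476.9,  89.6]), np.float64(25.5), array([ 71.2, 110.9,  65.3, 114. ]))
tray (array([482.7, 250.7]), np.float64(-33.7), array([ 60.2, 110.9,  60.5, 111.1]))
soap (array([643.8, 249.9]), np.float64(-24.7), array([40.9, 68.9, 40.2, 70.7]))
```

```bash
cat >> h.py <<'E'
def st():
    s=read_state();print("t",round(s['time_s'],2),"tcp",np.round(s['tool_pos']*1000,1),"rpy",np.round(s['eef_rot'],2),"q",np.round(s['joint_positions'],0),"F",np.round(s['wrist_force'],1),"op",round(s['opening']*1000,1));return s
def plan(x,y,z,yaw):
    "total turn vector first, then shifts in tool axes AFTER the turn"
    s=st();Rc=rot(s['eef_rot']);Rt=rot([180,0,yaw])
    rv=R.from_matrix(Rc.T@Rt).as_rotvec()
    d=Rt.T@(np.array([x,y,z])-s['tool_pos']*1000)
    print("turn",np.round(rv,4),"shift",np.round(d,1),"norm",round(np.linalg.norm(d),1),"min rows",np.linalg.norm(rv)/.15,np.linalg.norm(d)/50)
E
python3 - <<'E'
from h import *
plan(482,250,230,145)
E
```

```text
t 0.15 tcp [141.7 608.2 230.7] rpy [-1.7992e+02  1.0000e-02  1.6690e+02] q [-75.  40. -11.  90.   9.  52. -12.] F [ 0.3 -0.4 -0.3] op 85.3
turn [-0.0014  0.0004  0.3822] shift [-484.3  -98.2    0.7] norm 494.1 min rows 2.548198972657217 9.882641546642756
```

Call:
drive_tool(
  rows=[
    [0,0,0,0,0,0.128,1],
    [0,0,0,0,0,0.128,1],
    [0,0,0,0,0,0.128,1],
    [-48,-10,0,0,0,0,1],
    [-48,-10,0,0,0,0,1],
  ],
)

```text
time_s: 0.65
tool_pos: [0.2078, 0.5371, 0.2308]
eef_rot: [-180.0, -0.0, 145.1]
wrist_force: [2.7, 0.8, 0.7]
opening: 0.0855
```

Call:
drive_tool(
  rows=[
    [-48,-10,0,0,0,0,1],
    [-48,-10,0,0,0,0,1],
    [-48,-10,0,0,0,0,1],
    [-48,-10,0,0,0,0,1],
    [-48,-10,0,0,0,0,1],
  ],
)

```text
time_s: 1.15
tool_pos: [0.3774, 0.3566, 0.2312]
eef_rot: [-180.0, 0.0, 144.9]
wrist_force: [0.1, -0.3, -0.4]
opening: 0.0852
```

Call:
drive_tool(
  rows=[
    [-48,-10,0,0,0,0,1],
    [-48,-10,0,0,0,0,1],
    [-48,-10,0,0,0,0,1],
    [0,0,0,0,0,0,1],
    [0,0,0,0,0,0,1],
  ],
)

```text
time_s: 1.65
tool_pos: [0.4776, 0.2493, 0.231]
eef_rot: [-180.0, -0.0, 144.7]
wrist_force: [-0.4, 0.6, 0.5]
opening: 0.0856
```

```bash
python3 - <<'E'
from h import *
plan(482,250,230,145)
ci=camera_info("wrist");p,d=capture("wrist");cv2.imwrite("pics/w1.png",p[:,:,::-1]);np.save("pics/w1.npy",d);print(ci)
import pickle;pickle.dump(ci,open("pics/w1.pkl","wb"))
E
```

```text
t 1.65 tcp [477.6 249.3 231. ] rpy [-179.97   -0.    144.67] q [-27.  33.  -8. 105.   7.  43.  15.] F [-0.4  0.6  0.5] op 85.6
turn [-0.0005 -0.0001 -0.0058] shift [-3.2  3.1  1. ] norm 4.5 min rows 0.03890410433582631 0.09077028992972215
{'fx': 327.549113945092, 'fy': 327.549113945092, 'cx': 288.3741155511665, 'cy': 211.8794721122571, 'eye': array([0.41547595, 0.29151039, 0.37318501]), 'rotation': array([-17.02742546,   0.08762206,  54.60289098])}
```

View pics/w1.png

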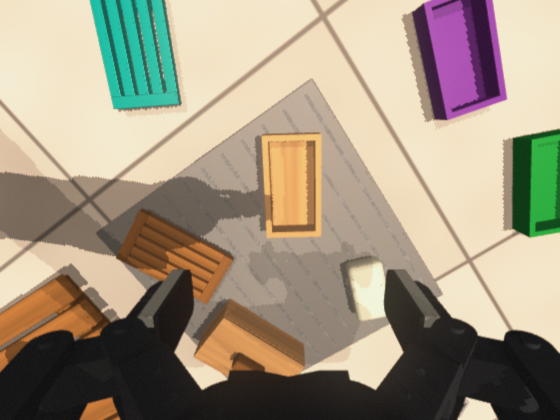

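```bash
python3 - <<'E'
import cv2
I=cv2.imread("pics/w1.png")
cv2.imwrite("pics/w1t.png",cv2.resize(I[120:250,240:345],None,fx=4.5,fy=4.5,interpolation=cv2.INTER_CUBIC))
cv2.imwrite("pics/w1g.png",cv2.resize(I[195:325,105:245],None,fx=4.5,fy=4.5,interpolation=cv2.INTER_CUBIC))
cv2.imwrite("pics/w1s.png",cv2.resize(I[245:330,330:410],None,fx=6,fy=6,interpolation=cv2.INTER_CUBIC))
E
```

```text
(no output)
```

View pics/w1t.png

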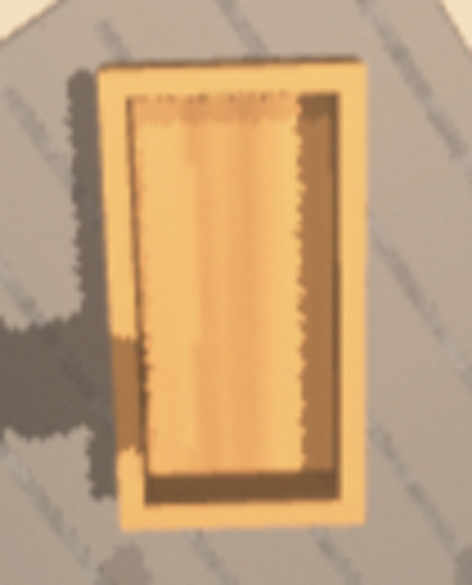

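View pics/w1g.png

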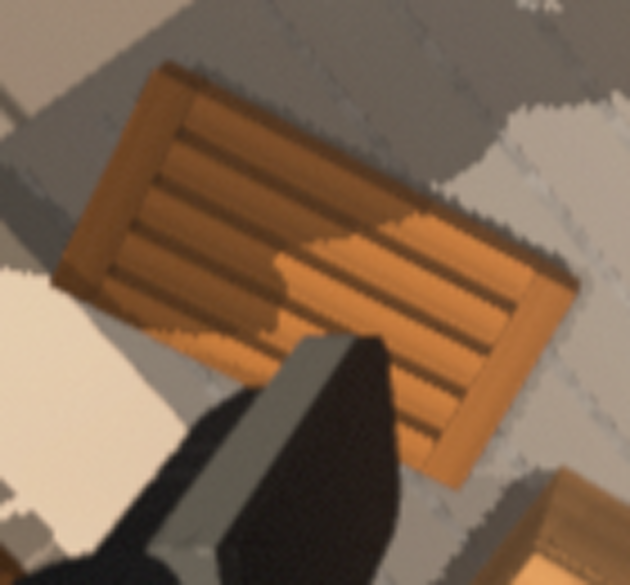

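View pics/w1s.png

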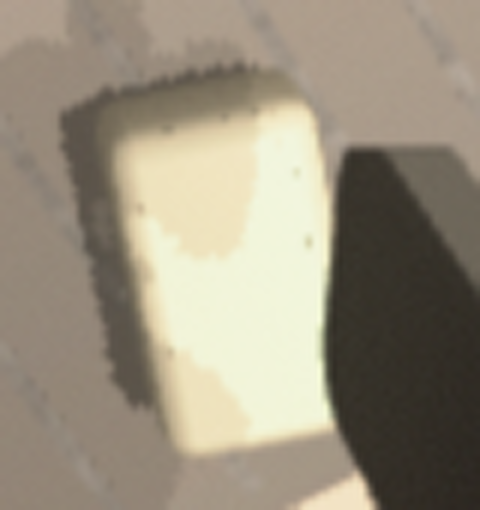

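```bash
python3 - <<'E'
from h import *
import pickle;ci=pickle.load(open("pics/w1.pkl","rb"))
f=lambda q,s,o:(np.array(q)+.5)/s-.5+o
print(quad(f([(99,69),(366,63),(364,524),(122,530)],4.5,[240,120]),.036,ci))
print(quad(f([(128,97),(336,95),(340,502),(146,506)],4.5,[240,120]),.036,ci))
print(quad(f([(165,78),(580,288),(458,490),(53,285)],4.5,[105,195]),.028,ci))
d=np.load("pics/w1.npy");P=cloud(d,ci)
print(P[180,292]*1000,P[136,290]*1000,P[200,350]*1000)
E
```

```text
(array([480.3, 250.1]), np.float64(-33.9), array([ 59.6, 110. ,  59.3, 110.3]))
(array([480.5, 249.9]), np.float64(-33.7), array([46.7, 97.3, 47.3, 97.9]))
(array([472.1,  90.4]), np.float64(24.2), array([113.8,  69.1, 116.1,  66.1]))
[477.52929368 251.73984319  10.30441412] [435.31352567 278.78967703  35.24065376] [536.59483687 292.50979451   5.49382703]
```

```bash
python3 - <<'E'
from h import *
plan(480.4,250,5,146.2)
E
```

```text
t 1.7 tcp [476.5 251.1 231. ] rpy [-1.7999e+02 -6.0000e-02  1.4487e+02] q [-27.  33.  -8. 105.   7.  43.  15.] F [0.4 0.6 0.6] op 85.5
turn [-0.0002 -0.001  -0.0232] shift [ -3.9   1.3 226. ] norm 226.1 min rows 0.1549016970918941 4.521663420188339
```

Call:
drive_tool(
  rows=[
    [-3.5,1,40,0,0,-0.023,1],
    [0,0,50,0,0,0,1],
    [0,0,50,0,0,0,1],
    [0,0,46,0,0,0,1],
    [0,0,20,0,0,0,1],
  ],
  force=40,
)

```text
time_s: 2.2
tool_pos: [0.4766, 0.2509, 0.0215]
eef_rot: [-179.7, -0.2, 146.4]
wrist_force: [-0.2, -0.2, 0.1]
opening: 0.0854
```

Call:
drive_tool(
  rows=[
    [0,0,19,0,0,0,1],
    [0,0,0,0,0,0,1],
    [0,0,0,0,0,0,1],
  ],
)

```text
time_s: 2.5
tool_pos: [0.4794, 0.2512, 0.0065]
eef_rot: [180.0, -0.1, 146.3]
wrist_force: [-0.1, -0.4, 0.2]
opening: 0.0853
```

Call:
drive_tool(
  rows=[
    [0,0,0,0,0,0,0],
    [0,0,0,0,0,0,0],
    [0,0,0,0,0,0,0],
    [0,0,0,0,0,0,0],
    [0,0,0,0,0,0,0],
  ],
  force=40,
)

```text
time_s: 3.0
tool_pos: [0.481, 0.2506, 0.0078]
eef_rot: [179.8, 0.0, 146.2]
wrist_force: [-0.7, 1.3, 5.8]
opening: 0.0593
```

```bash
python3 - <<'E'
from h import *
st()
p,d=capture("wrist");cv2.imwrite("pics/w2.png",p[:,:,::-1])
for i in range(3):st()
E
```

```text
t 3.0 tcp [481.  250.6   7.8] rpy [1.7984e+02 3.0000e-02 1.4623e+02] q [-30.  54.  -4. 112.  12.  14.  13.] F [-0.7  1.3  5.8] op 59.3
t 3.05 tcp [481.  250.6   7.8] rpy [1.7984e+02 4.0000e-02 1.4623e+02] q [-30.  54.  -4. 112.  12.  14.  13.] F [-0.1  1.   6.3] op 59.4
t 3.05 tcp [481.  250.6   7.8] rpy [1.7984e+02 4.0000e-02 1.4623e+02] q [-30.  54.  -4. 112.  12.  14.  13.] F [-0.1  1.   6.3] op 59.4
t 3.05 tcp [481.  250.6   7.8] rpy [1.7984e+02 4.0000e-02 1.4623e+02] q [-30.  54.  -4. 112.  12.  14.  13.] F [-0.1  1.   6.3] op 59.4
```

View pics/w2.png

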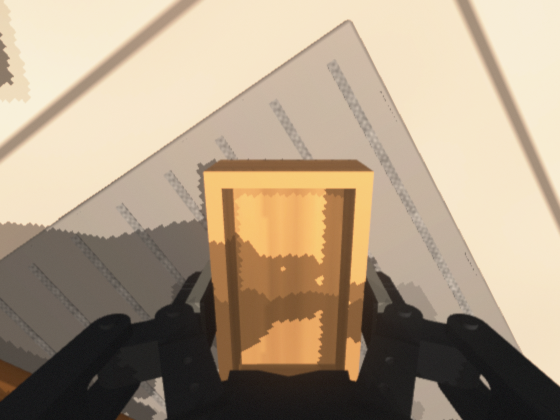

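```bash
python3 - <<'E'
from h import *
s=st();ci=camera_info("wrist");T=rot(s['eef_rot'])
print("cam in tool",T.T@(ci['eye']-s['tool_pos'])*1000, R.from_matrix(T.T@rot(ci['rotation'])).as_euler('xyz',degrees=True))
P=ray([(205,173.5),(288,172),(372,171.5)],.036,ci)
print((P-s['tool_pos'])@T*1000)
P=ray([(222,189),(355,188)],.036,ci)
print((P-s['tool_pos'])@T*1000)
I=cv2.imread("pics/w2.png");cv2.imwrite("pics/w2c.png",cv2.resize(I[150:210,190:390],None,fx=4,fy=4,interpolation=cv2.INTER_CUBIC))
E
```

```text
t 3.05 tcp [481.  250.6   7.8] rpy [1.7984e+02 4.0000e-02 1.4623e+02] q [-30.  54.  -4. 112.  12.  14.  13.] F [-0.1  1.   6.3] op 59.4
cam in tool [  75.14455776   -1.6193814  -142.17050455] [ 1.62971136e+02 -6.21357865e-02  9.00677528e+01]
[[ 54.39133178 -31.03073    -28.3319506 ]
 [ 54.8789779   -1.89807746 -28.25126888]
 [ 55.01205316  27.55746691 -28.16946089]]
[[ 48.81104247 -25.40384888 -28.31270969]
 [ 49.1009737   21.94066013 -28.18126702]]
```

View pics/w2c.png

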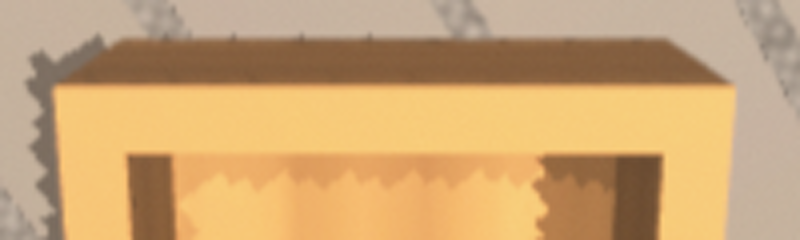

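```bash
python3 - <<'E'
from h import *
Rct=R.from_euler('xyz',[162.97,0,90],degrees=True).as_matrix()
c,s=np.cos(np.radians(6.2)),np.sin(np.radians(6.2))
pad=np.array([[619+c*a-s*b,-271+s*a+c*b,54] for a,b in((75,50),(75,-50),(-75,-50),(-75,50))])/1000
for x,y,z in((700,-262,250),(720,-260,250),(720,-260,300)):
    T=rot([180,0,186.2]);eye=np.array([x,y,z])/1000+T@[.0751,0,-.1422]
    M=T@Rct
    ci=dict(camera_info("wrist"));ci['eye']=eye;ci['rotation']=R.from_matrix(M).as_euler('xyz',degrees=True)
    print(x,y,z,np.round(proj(pad,ci),0).tolist())
plan(480,250,200,186.2)
E
```

```text
700 -262 250 [[336.0, 180.0], [241.0, 180.0], [233.0, 18.0], [343.0, 18.0]]
720 -260 250 [[337.0, 161.0], [240.0, 161.0], [233.0, -7.0], [344.0, -7.0]]
720 -260 300 [[331.0, 155.0], [246.0, 155.0], [240.0, 10.0], [336.0, 10.0]]
t 3.05 tcp [481.  250.6   7.8] rpy [1.7984e+02 4.0000e-02 1.4623e+02] q [-30.  54.  -4. 112.  12.  14.  13.] F [-0.1  1.   6.3] op 59.4
turn [ 0.0024  0.0016 -0.6977] shift [   1.1   -0.5 -192.2] norm 192.2 min rows 4.651150643983421 3.8442870314768895
```

Call:
drive_tool(
  rows=[
    [0,0,-15,0,0,0,0],
    [0,0,-45,0,0,-0.1,0],
    [0,0,-47,0,0,-0.15,0],
    [0,0,-47,0,0,-0.15,0],
    [0,0,-47,0,0,-0.15,0],
  ],
)

```text
time_s: 3.55
tool_pos: [0.48, 0.2487, 0.2104]
eef_rot: [-179.9, 0.1, 178.1]
wrist_force: [1.2, 1.5, -1.9]
opening: 0.0591
```

Call:
drive_tool(
  rows=[
    [0,0,0,0,0,-0.147,0],
    [-15.3,-44.4,-8,0,0,0,0],
    [-15.3,-44.4,-8,0,0,0,0],
    [-15.3,-44.4,-8,0,0,0,0],
    [-15.3,-44.4,-8,0,0,0,0],
  ],
)

```text
time_s: 4.05
tool_pos: [0.5601, 0.0771, 0.2407]
eef_rot: [-179.9, 0.0, -173.9]
wrist_force: [0.5, 0.6, -1.9]
opening: 0.0592
```

Call:
drive_tool(
  rows=[
    [-15.3,-44.4,-8,0,0,0,0],
    [-15.3,-44.4,-8,0,0,0,0],
    [-15.3,-44.4,-8,0,0,0,0],
    [-15.3,-44.4,-8,0,0,0,0],
    [-15.3,-44.4,-8,0,0,0,0],
  ],
)

```text
time_s: 4.55
tool_pos: [0.6595, -0.1353, 0.2808]
eef_rot: [-180.0, -0.0, -173.9]
wrist_force: [0.6, -0.1, -1.4]
opening: 0.059
```

Call:
drive_tool(
  rows=[
    [-15.3,-44.4,-8,0,0,0,0],
    [-15.3,-44.4,-8,0,0,0,0],
    [-15.3,-44.4,-8,0,0,0,0],
    [0,0,0,0,0,0,0],
    [0,0,0,0,0,0,0],
  ],
)

```text
time_s: 5.05
tool_pos: [0.719, -0.2619, 0.3033]
eef_rot: [180.0, -0.0, -174.0]
wrist_force: [-0.2, 1.2, -2.8]
opening: 0.0593
```

```bash
cat >> h.py <<'E'
import pickle
def snap(name):
    s=st();ci=camera_info("wrist");p,d=capture("wrist")
    cv2.imwrite(f"pics/{name}.png",p[:,:,::-1]);np.save(f"pics/{name}.npy",d);pickle.dump((ci,s),open(f"pics/{name}.pkl","wb"))
    return p,d,ci,s
def crop(name,u0,u1,v0,v1,f):
    I=cv2.imread(f"pics/{name}.png");cv2.imwrite(f"pics/{name}_c{u0}.png",cv2.resize(I[v0:v1,u0:u1],None,fx=f,fy=f,interpolation=cv2.INTER_CUBIC))
E
python3 - <<'E'
from h import *
snap("w3")
E
```

```text
t 5.05 tcp [ 719.  -261.9  303.3] rpy [ 1.7999e+02 -5.0000e-02 -1.7402e+02] q [ 25.  51. -25.  53.  19.  80. 102.] F [-0.2  1.2 -2.8] op 59.3
```

View pics/w3.png

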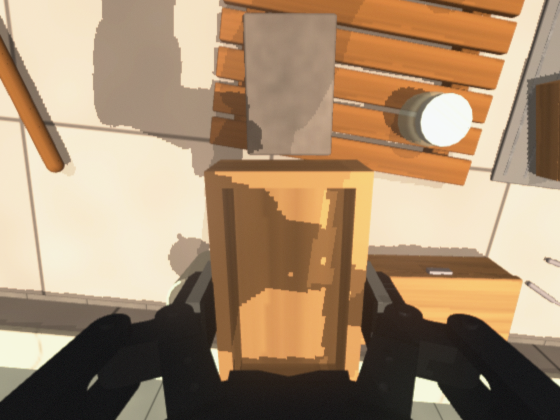

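```bash
python3 - <<'E'
from h import *
crop("w3",235,345,5,165,3.7)
E
```

```text
(no output)
```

View pics/w3_c235.png

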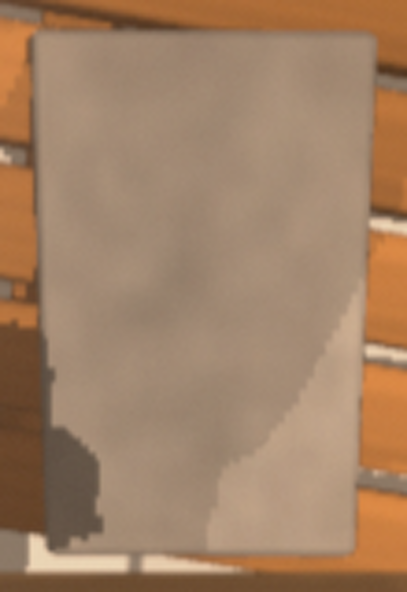

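```bash
python3 - <<'E'
from h import *
ci,s=pickle.load(open("pics/w3.pkl","rb"))
q=(np.array([(34,33),(377,36),(355,553),(48,552)])+.5)/3.7-.5+[235,5]
print(quad(q,.054,ci))
T=rot(s['eef_rot']);P=ray(q,.054,ci);print((P-s['tool_pos'])@T*1000)
print("mean tool", (((P-s['tool_pos'])@T)*1000).mean(0))
for i in range(1): st()
E
```

```text
(array([ 617.8, -272.4]), np.float64(5.5), array([ 97.8, 146.3,  98.4, 146.8]))
[[175.23233187 -48.15230242 249.45864785]
 [174.34759625  49.68317337 249.46715344]
 [ 28.01912304  48.73375826 249.34250725]
 [ 28.4418474  -49.6529658  249.33355623]]
mean tool [1.01510225e+02 1.52915854e-01 2.49400466e+02]
t 5.1 tcp [ 719.1 -259.7  303.4] rpy [ 1.7992e+02 -7.0000e-02 -1.7384e+02] q [ 25.  51. -25.  53.  19.  80. 102.] F [-0.1  0.8 -2.4] op 59.1
```

Call:
drive_tool(
  rows=[
    [34,0.3,30,0,0,0.008,0],
    [34,0.4,30,0,0,0,0],
    [33,0.3,30,0,0,0,0],
    [0,0,45,0,0,0,0],
    [0,0,45,0,0,0,0],
  ],
)

```text
time_s: 5.6
tool_pos: [0.6178, -0.2686, 0.124]
eef_rot: [-180.0, 0.0, -174.2]
wrist_force: [0.6, -0.7, -1.0]
opening: 0.0595
```

Call:
drive_tool(
  rows=[
    [0,0,30,0,0,0,0],
    [0,0,18,0,0,0,0],
    [0,0,0,0,0,0,0],
    [0,0,0,0,0,0,0],
  ],
)

```text
time_s: 6.0
tool_pos: [0.6195, -0.2684, 0.0764]
eef_rot: [180.0, 0.0, -174.2]
wrist_force: [0.8, -0.6, -2.0]
opening: 0.0591
```

```bash
python3 - <<'E'
from h import *
snap("w4");st()
E
```

```text
t 6.0 tcp [ 619.5 -268.4   76.4] rpy [ 1.7997e+02  3.0000e-02 -1.7422e+02] q [ 30.  55. -21.  86.  26.  43.  94.] F [ 0.8 -0.6 -2. ] op 59.1
t 6.05 tcp [ 620.3 -268.9   77.2] rpy [-1.7998e+02  1.3000e-01 -1.7424e+02] q [ 30.  55. -21.  86.  26.  43.  94.] F [-1.2  0.8 -1.6] op 59.5
```

View pics/w4.png

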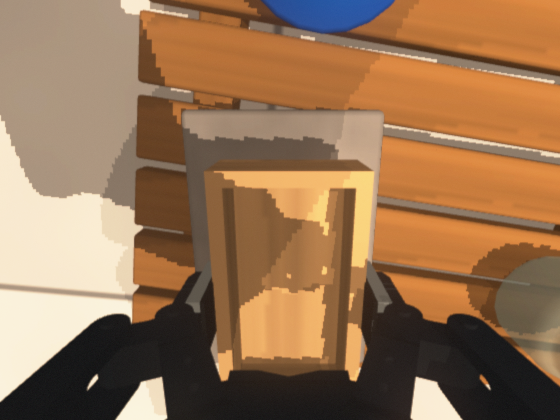

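```bash
python3 - <<'E'
from h import *
crop("w4",170,400,100,250,3.4)
ci,s=pickle.load(open("pics/w4.pkl","rb"));T=rot(s['eef_rot'])
for q in [(182,111),(384,112),(191.5,200),(377.5,200)]:
  print(q,(ray([q],.0235-.0+.0305,ci)-s['tool_pos'])@T*1000)
E
```

```text
(182, 111) [[ 76.46927327 -52.16033076  22.33347937]]
(384, 112) [[75.90218547 44.85487734 22.38236181]]
(191.5, 200) [[ 32.27113994 -51.47492047  22.35474498]]
(377.5, 200) [[32.17045204 45.166692   22.40321944]]
```

View pics/w4_c170.png

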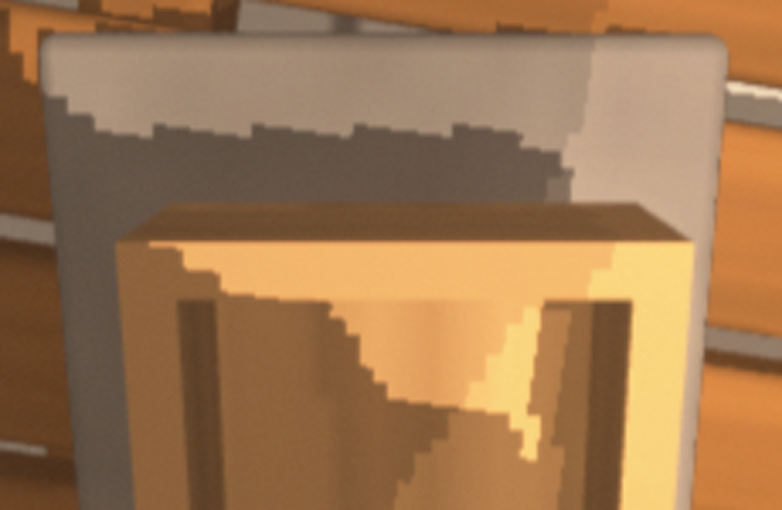

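Call:
drive_tool(
  rows=[
    [0.5,-2,8,0,0,0,0],
    [0,0,6,0,0,0,0],
    [0,0,3,0,0,0,0],
    [0,0,0,0,0,0,0],
    [0,0,0,0,0,0,0],
  ],
)

```text
time_s: 6.55
tool_pos: [0.619, -0.2717, 0.0582]
eef_rot: [180.0, -0.0, -174.3]
wrist_force: [-0.6, -0.2, -1.8]
opening: 0.0591
```

Call:
drive_tool(
  rows=[
    [0,0,2,0,0,0,0],
    [0,0,0,0,0,0,0],
    [0,0,0,0,0,0,0],
  ],
)

```text
time_s: 6.85
tool_pos: [0.619, -0.2717, 0.0563]
eef_rot: [180.0, 0.0, -174.3]
wrist_force: [0.4, 0.4, -2.4]
opening: 0.0592
```

Call:
drive_tool(
  rows=[
    [0,0,1,0,0,0,0],
    [0,0,0,0,0,0,0],
  ],
)

```text
time_s: 7.05
tool_pos: [0.6192, -0.2718, 0.0559]
eef_rot: [-180.0, 0.0, -174.3]
wrist_force: [-1.6, -0.2, 3.7]
opening: 0.0592
```

Call:
drive_tool(
  rows=[
    [0,0,1,0,0,0,0],
    [0,0,0,0,0,0,0],
  ],
)

```text
time_s: 7.25
tool_pos: [0.6192, -0.2717, 0.0559]
eef_rot: [-180.0, 0.0, -174.3]
wrist_force: [-3.8, 0.7, 10.3]
opening: 0.0594
```

Call:
drive_tool(
  rows=[
    [0,0,-1,0,0,0,0.75],
    [0,0,0,0,0,0,0.8],
    [0,0,0,0,0,0,1],
    [0,0,0,0,0,0,1],
    [0,0,0,0,0,0,1],
  ],
)

```text
time_s: 7.75
tool_pos: [0.619, -0.2717, 0.055]
eef_rot: [180.0, -0.0, -174.3]
wrist_force: [-0.2, 1.0, -1.2]
opening: 0.0851
```

Call:
drive_tool(
  rows=[
    [0,0,-10,0,0,0,1],
    [0,0,-30,0,0,0,1],
    [0,0,-50,0,0,0,1],
    [0,0,-50,0,0,0,1],
    [0,0,-40,0,0,0,1],
  ],
)

```text
time_s: 8.25
tool_pos: [0.6198, -0.2717, 0.2392]
eef_rot: [-179.9, 0.2, -174.3]
wrist_force: [0.6, 0.0, 1.1]
opening: 0.0857
```

Call:
drive_tool(
  rows=[
    [0,0,0,0,0,0,1],
    [0,0,0,0,0,0,1],
  ],
)

```text
time_s: 8.45
tool_pos: [0.6195, -0.2719, 0.237]
eef_rot: [-179.9, 0.1, -174.3]
wrist_force: [0.4, 0.6, -0.1]
opening: 0.0856
```

```bash
python3 - <<'E'
from h import *
snap("w5")
crop("w5",180,390,60,260,3)
E
```

```text
t 8.45 tcp [ 619.5 -271.9  237. ] rpy [-1.7993e+02  1.4000e-01 -1.7432e+02] q [ 32.  45. -25.  79.  20.  61.  99.] F [ 0.4  0.6 -0.1] op 85.6
```

View pics/w5.png

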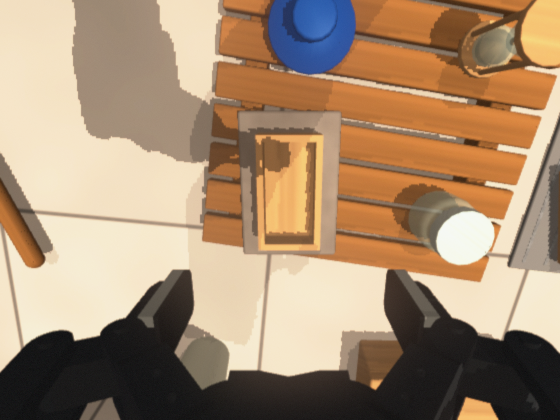

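View pics/w5_c180.png

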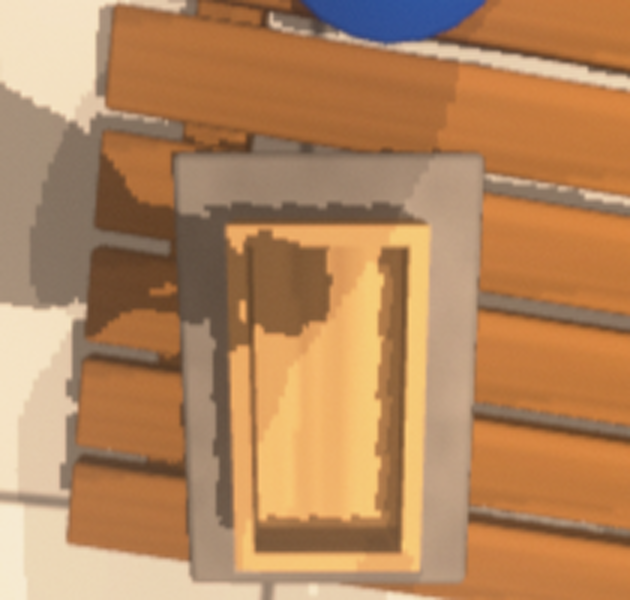

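```bash
python3 - <<'E'
from h import *
ci,s=pickle.load(open("pics/w5.pkl","rb"));T=rot(s['eef_rot'])
f=lambda q:(np.array(q)+.5)/3-.5+[180,60]
a=f([(173,154),(482,155),(468,580),(193,581)]);b=f([(225,225),(430,223),(419,572),(236,571)])
for q,z in((a,.054),(b,.084)):
    print(quad(q,z,ci),((ray(q,z,ci)-s['tool_pos'])@T*1000).mean(0))
E
```

```text
(array([ 616.7, -272.7]), np.float64(6.1), array([ 97.7, 146.2,  99. , 147. ])) [  3.29912243  -0.29643518 182.97982564]
(array([ 618. , -273.1]), np.float64(5.6), array([ 60. , 110.9,  59.6, 110. ])) [  1.88729946  -0.8471409  152.98378885]
```

```bash
python3 - <<'E'
from h import *
plan(473,89,230,204.3)
E
```

```text
t 8.5 tcp [ 618.4 -271.7  235.2] rpy [-1.8000e+02 -4.0000e-02 -1.7431e+02] q [ 32.  45. -25.  79.  20.  61.  99.] F [-0.7  0.1 -0.2] op 85.5
turn [ 1.000e-04 -8.000e-04 -3.248e-01] shift [-15.9 388.6   5.2] norm 389.0 min rows 2.165436765857379 7.779691320270339
```

Call:
drive_tool(
  rows=[
    [0,0,0,0,0,-0.108,1],
    [0,0,0,0,0,-0.108,1],
    [0,0,0,0,0,-0.109,1],
    [-2,48.5,0.6,0,0,0,1],
    [-2,48.5,0.6,0,0,0,1],
  ],
)

```text
time_s: 9.0
tool_pos: [0.581, -0.1818, 0.2315]
eef_rot: [179.8, -0.1, -155.9]
wrist_force: [0.7, 1.3, -0.1]
opening: 0.0854
```

Call:
drive_tool(
  rows=[
    [-2,48.5,0.6,0,0,0,1],
    [-2,48.5,0.6,0,0,0,1],
    [-2,48.5,0.6,0,0,0,1],
    [-2,48.5,0.6,0,0,0,1],
    [-2,48.5,0.6,0,0,0,1],
  ],
)

```text
time_s: 9.5
tool_pos: [0.4899, 0.0446, 0.2297]
eef_rot: [179.9, -0.2, -155.7]
wrist_force: [1.0, 0.7, -0.2]
opening: 0.0852
```

Call:
drive_tool(
  rows=[
    [-2,48.5,0.6,0,0,0,1],
    [0,0,0,0,0,0,1],
    [0,0,0,0,0,0,1],
  ],
)

```text
time_s: 9.8
tool_pos: [0.4726, 0.0892, 0.2295]
eef_rot: [180.0, -0.2, -155.5]
wrist_force: [-0.6, -0.9, 0.0]
opening: 0.0851
```

```bash
python3 - <<'E'
from h import *
snap("w6")
crop("w6",210,370,100,260,3.5)
E
```

```text
t 9.8 tcp [472.6  89.2 229.5] rpy [ 1.7997e+02 -1.7000e-01 -1.5549e+02] q [  3.  31. -30. 113.  23.  42.  74.] F [-0.6 -0.9  0. ] op 85.1
```

View pics/w6.png

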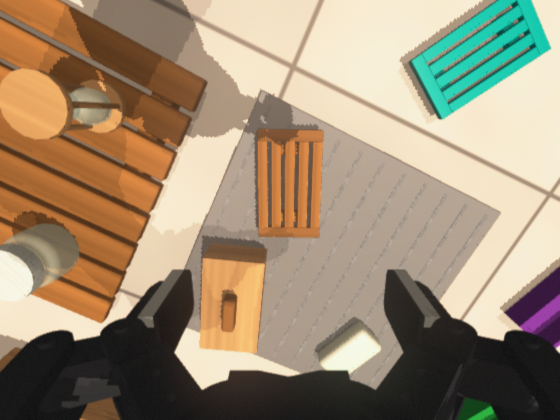

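View pics/w6_c210.png

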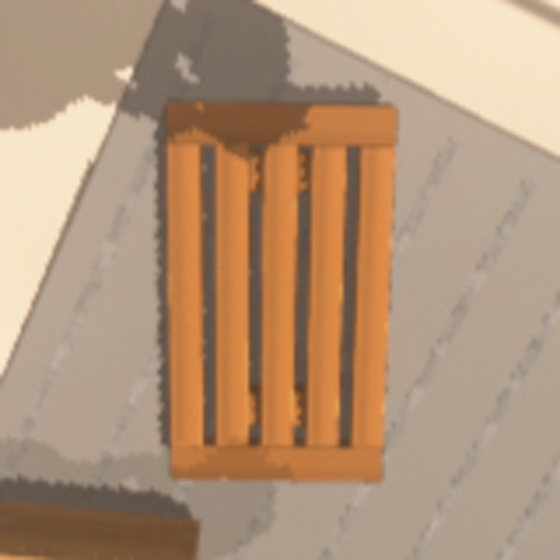

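```bash
python3 - <<'E'
from h import *
ci,s=pickle.load(open("pics/w6.pkl","rb"));T=rot(s['eef_rot'])
q=(np.array([(167,105),(397,106),(382,481),(170,479)])+.5)/3.5-.5+[210,100]
print(quad(q,.028,ci));t=(ray(q,.028,ci)-s['tool_pos'])@T*1000;print(t,t.mean(0))
E
```

```text
(array([471.4,  89.1]), np.float64(23.6), array([ 67. , 116.9,  68. , 116.5]))
[[ 58.99373308 -32.24932558 201.6416281 ]
 [ 58.63174984  34.74823695 201.67033268]
 [-58.21100699  33.37898633 201.33304367]
 [-57.44493891 -34.61470847 201.30506117]] [  0.49238425   0.31579731 201.4875164 ]
```

Call:
drive_tool(
  rows=[
    [-0.7,1,40,0,0,0.012,1],
    [0,0,50,0,0,0,1],
    [0,0,50,0,0,0,1],
    [0,0,46,0,0,0,1],
    [0,0,20,0,0,0,1],
  ],
)

```text
time_s: 10.35
tool_pos: [0.4724, 0.0866, 0.0205]
eef_rot: [-179.9, -0.4, -156.5]
wrist_force: [-0.5, 0.6, 0.3]
opening: 0.0852
```

Call:
drive_tool(
  rows=[
    [0,0,14,0,0,0,1],
    [0,0,0,0,0,0,1],
    [0,0,0,0,0,0,1],
  ],
)

```text
time_s: 10.65
tool_pos: [0.4743, 0.0881, 0.0102]
eef_rot: [-180.0, -0.1, -156.5]
wrist_force: [-0.0, 0.7, 0.2]
opening: 0.0846
```

```bash
python3 - <<'E'
from h import *
snap("w7")
E
```

```text
t 10.65 tcp [474.3  88.1  10.2] rpy [-1.7995e+02 -6.0000e-02 -1.5651e+02] q [-12.  53.  -6. 122.  42.   8.  56.] F [-0.   0.7  0.2] op 84.6
```

View pics/w7.png

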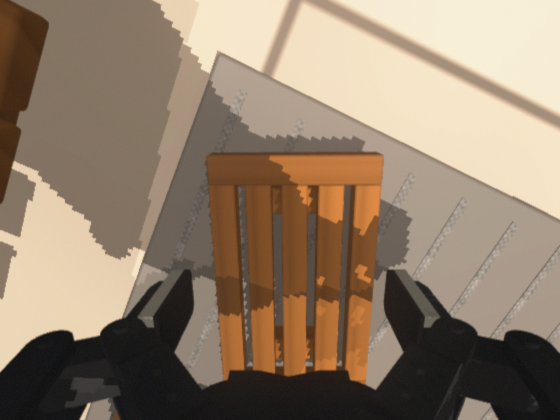

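Call:
drive_tool(
  rows=[
    [0,0,0,0,0,0,0],
    [0,0,0,0,0,0,0],
    [0,0,0,0,0,0,0],
    [0,0,0,0,0,0,0],
    [0,0,0,0,0,0,0],
  ],
  force=40,
)

```text
time_s: 11.2
tool_pos: [0.4748, 0.0894, 0.0116]
eef_rot: [-180.0, 0.1, -156.4]
wrist_force: [-0.8, -0.1, 5.9]
opening: 0.0668
```

```bash
python3 - <<'E'
from h import *
snap("w8")
crop("w8",190,400,130,260,3.5)
E
```

```text
t 11.2 tcp [474.8  89.4  11.6] rpy [-1.7997e+02  1.1000e-01 -1.5643e+02] q [-12.  53.  -6. 122.  42.   8.  56.] F [-0.8 -0.1  5.9] op 66.8
```

View pics/w8_c190.png

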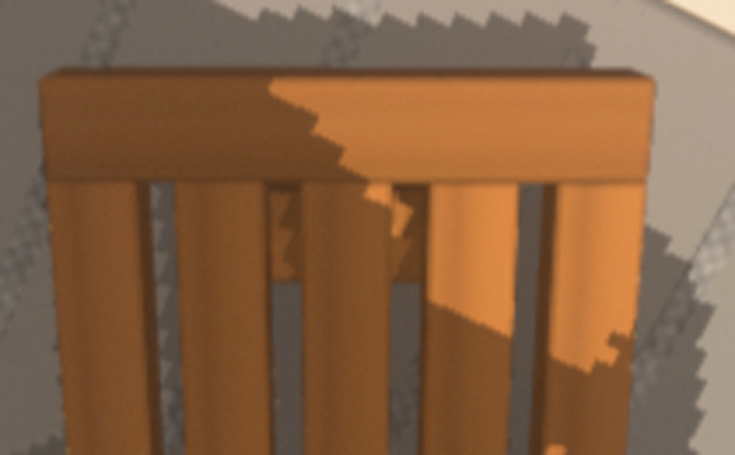

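```bash
python3 - <<'E'
from h import *
ci,s=pickle.load(open("pics/w8.pkl","rb"));T=rot(s['eef_rot'])
q=(np.array([(42,80),(655,81)])+.5)/3.5-.5+[190,130]
t=(ray(q,.028,ci)-s['tool_pos'])@T*1000;print(t)
plan(474.5,88.5,200,185.7)
E
```

```text
[[ 61.54781617 -33.56590576 -16.46047469]
 [ 61.37184283  33.03802726 -16.49866444]]
t 11.25 tcp [474.8  89.4  11.6] rpy [-1.7997e+02  1.1000e-01 -1.5643e+02] q [-12.  53.  -6. 122.  42.   8.  56.] F [-0.4 -0.8  6.9] op 66.7
turn [-3.000e-04  2.000e-03  3.119e-01] shift [   0.4   -0.9 -188.4] norm 188.4 min rows 2.0796252679587743 3.7670778617299168
```

Call:
drive_tool(
  rows=[
    [0,0,-15,0,0,0,0],
    [0,0,-45,0,0,0.078,0],
    [0,0,-45,0,0,0.078,0],
    [0,0,-45,0,0,0.078,0],
    [0,0,-45,0,0,0.078,0],
  ],
)

```text
time_s: 11.75
tool_pos: [0.4735, 0.0892, 0.2078]
eef_rot: [180.0, -0.0, -174.5]
wrist_force: [0.8, -1.3, -1.2]
opening: 0.0667
```

Call:
drive_tool(
  rows=[
    [0,0,0,0,0,0,0],
    [0,0,0,0,0,0,0],
  ],
)

```text
time_s: 11.95
tool_pos: [0.4745, 0.0892, 0.2067]
eef_rot: [-180.0, 0.2, -174.3]
wrist_force: [-0.0, -0.5, -1.5]
opening: 0.0668
```

```bash
python3 - <<'E'
from h import *
snap("w9");plan(621.7,-271.6,200,185.7)
E
```

```text
t 11.95 tcp [474.5  89.2 206.7] rpy [-1.7999e+02  1.6000e-01 -1.7428e+02] q [ -0.  33. -25. 115.  22.  37.  56.] F [-0.  -0.5 -1.5] op 66.8
t 12.0 tcp [473.6  89.  205.5] rpy [-1.7996e+02 -1.0000e-02 -1.7426e+02] q [ -0.  33. -24. 115.  22.  37.  56.] F [-0.7 -0.2 -1.4] op 66.6
turn [-0.0006 -0.0002  0.0007] shift [-111.5 -373.5    5.5] norm 389.8 min rows 0.006307083643644875 7.796766776095387
```

View pics/w9.png

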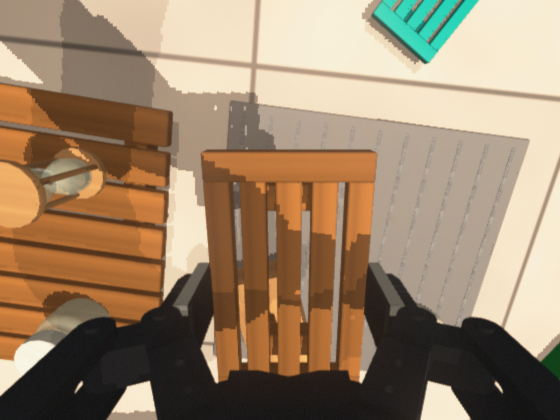

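Call:
drive_tool(
  rows=[
    [-13.9,-46.7,0,0,0,0,0],
    [-13.9,-46.7,0,0,0,0,0],
    [-13.9,-46.7,0,0,0,0,0],
    [-13.9,-46.7,0,0,0,0,0],
    [-13.9,-46.7,0,0,0,0,0],
  ],
)

```text
time_s: 12.5
tool_pos: [0.5656, -0.1376, 0.2033]
eef_rot: [179.9, -0.2, -174.2]
wrist_force: [1.1, -0.5, -1.2]
opening: 0.0667
```

Call:
drive_tool(
  rows=[
    [-13.9,-46.7,0,0,0,0,0],
    [-13.9,-46.7,0,0,0,0,0],
    [-13.9,-46.7,0,0,0,0,0],
    [0,0,45,0,0,0,0],
    [0,0,42,0,0,0,0],
  ],
)

```text
time_s: 13.0
tool_pos: [0.6214, -0.2734, 0.1153]
eef_rot: [-180.0, -0.1, -174.4]
wrist_force: [-0.8, 0.7, -1.7]
opening: 0.0667
```

Call:
drive_tool(
  rows=[
    [0,0,0,0,0,0,0],
    [0,0,0,0,0,0,0],
  ],
)

```text
time_s: 13.2
tool_pos: [0.6211, -0.2701, 0.117]
eef_rot: [179.9, -0.2, -174.2]
wrist_force: [0.5, 0.2, -0.7]
opening: 0.0671
```

```bash
python3 - <<'E'
from h import *
snap("w10");st();crop("w10",180,400,90,250,3.5)
E
```

```text
t 13.2 tcp [ 621.1 -270.1  117. ] rpy [ 179.89   -0.2  -174.19] q [ 32.  53. -25.  84.  26.  49.  94.] F [ 0.5  0.2 -0.7] op 67.1
t 13.25 tcp [ 622.8 -270.3  119. ] rpy [ 1.7998e+02  4.0000e-02 -1.7420e+02] q [ 32.  53. -25.  84.  26.  49.  94.] F [-0.   0.2 -0.1] op 66.8
```

View pics/w10.png

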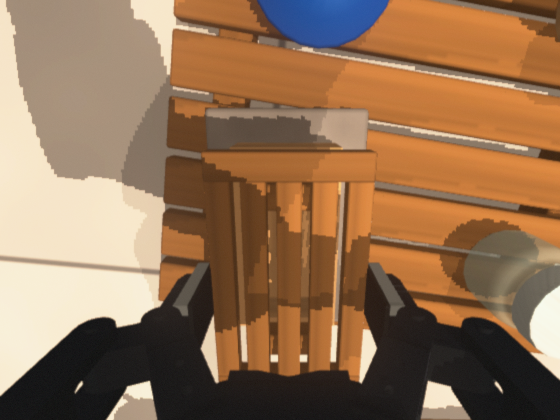

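View pics/w10_c180.png

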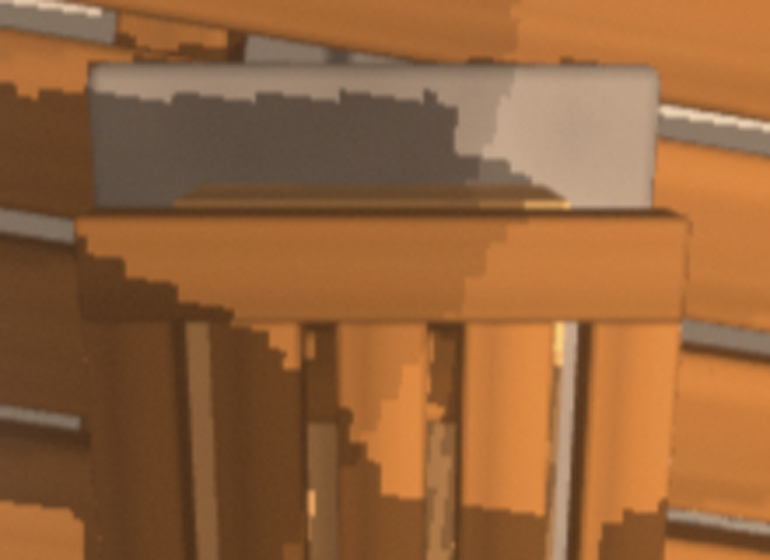

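```bash
python3 - <<'E'
from h import *
ci,s=pickle.load(open("pics/w10.pkl","rb"));T=rot(s['eef_rot'])
f=lambda q:(np.array(q)+.5)/3.5-.5+[180,90]
zz=s['tool_pos'][2]
print("tcp z",zz)
for q,z in(([(173,202),(571,201)],.084),([(77,217),(687,216)],zz+.0165),([(91,66),(658,67)],.054)):
    print((ray(f(q),z,ci)-s['tool_pos'])@T*1000)
E
```

```text
tcp z 0.11695450710079489
[[ 58.13646444 -32.42159869  33.09621139]
 [ 58.20653844  27.60417873  33.21044042]]
[[ 61.59779945 -34.07062521 -16.34973093]
 [ 61.61753999  32.23595003 -16.22375091]]
[[ 77.99113147 -50.57993431  63.13129875]
 [ 77.71377935  46.31031473  63.3143174 ]]
```

Call:
drive_tool(
  rows=[
    [0.5,-1.5,12,0,0,0,0],
    [0,0,12,0,0,0,0],
    [0,0,6,0,0,0,0],
    [0,0,0,0,0,0,0],
    [0,0,0,0,0,0,0],
  ],
)

```text
time_s: 13.75
tool_pos: [0.6219, -0.2724, 0.0885]
eef_rot: [180.0, 0.0, -174.3]
wrist_force: [0.7, 1.0, -0.6]
opening: 0.0666
```

```bash
python3 - <<'E'
from h import *
snap("w11");st();crop("w11",180,400,90,250,3.5)
E
```

```text
t 13.75 tcp [ 621.9 -272.4   88.5] rpy [ 179.99    0.   -174.25] q [ 32.  55. -24.  85.  27.  46.  93.] F [ 0.7  1.  -0.6] op 66.6
t 13.8 tcp [ 622.1 -272.5   88.8] rpy [-1.7999e+02  4.0000e-02 -1.7426e+02] q [ 32.  55. -24.  85.  27.  46.  93.] F [ 0.1 -0.7 -1.3] op 66.9
```

View pics/w11_c180.png

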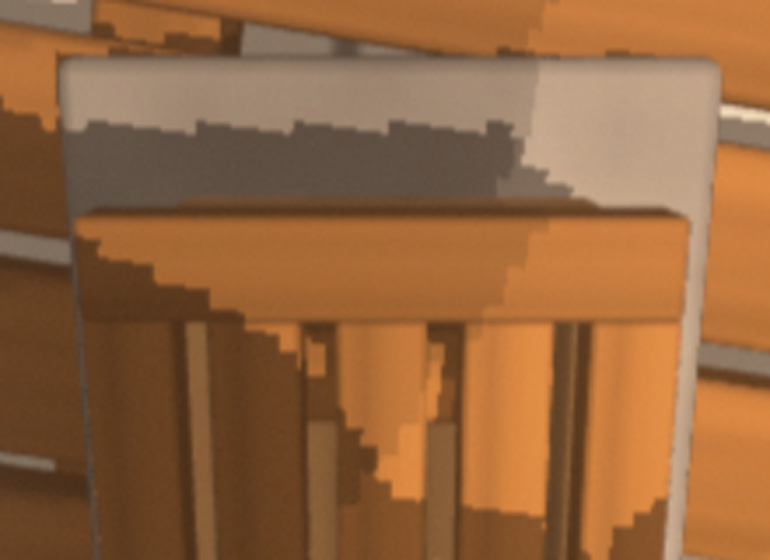

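Call:
drive_tool(
  rows=[
    [0,0,5,0,0,0,0],
    [0,0,3,0,0,0,0],
    [0,0,1.5,0,0,0,0],
    [0,0,0,0,0,0,0],
  ],
)

```text
time_s: 14.2
tool_pos: [0.6215, -0.2724, 0.0786]
eef_rot: [180.0, -0.0, -174.3]
wrist_force: [-0.3, -0.5, -0.5]
opening: 0.0668
```

Call:
drive_tool(
  rows=[
    [0,0,1,0,0,0,0],
    [0,0,0,0,0,0,0],
  ],
)

```text
time_s: 14.4
tool_pos: [0.6218, -0.2725, 0.0779]
eef_rot: [180.0, 0.0, -174.3]
wrist_force: [-0.1, 0.0, -0.8]
opening: 0.0669
```

Call:
drive_tool(
  rows=[
    [0,0,1,0,0,0,0],
    [0,0,0,0,0,0,0],
  ],
)

```text
time_s: 14.6
tool_pos: [0.6219, -0.2725, 0.0778]
eef_rot: [-180.0, 0.0, -174.3]
wrist_force: [-2.1, 0.6, 4.6]
opening: 0.0668
```

Call:
drive_tool(
  rows=[
    [0,0,0,0,0,0,0.85],
    [0,0,0,0,0,0,1],
    [0,0,0,0,0,0,1],
    [0,0,0,0,0,0,1],
    [0,0,-5,0,0,0,1],
  ],
)

```text
time_s: 15.1
tool_pos: [0.6212, -0.2723, 0.0813]
eef_rot: [180.0, -0.1, -174.2]
wrist_force: [0.4, 0.8, 0.5]
opening: 0.0856
```

Call:
drive_tool(
  rows=[
    [0,0,-30,0,0,0,1],
    [0,0,-50,0,0,0,1],
    [0,0,-50,0,0,0,1],
    [0,0,-25,0,0,0,1],
    [0,0,0,0,0,0,1],
  ],
)

```text
time_s: 15.6
tool_pos: [0.6248, -0.2729, 0.2427]
eef_rot: [-179.8, 0.5, -174.3]
wrist_force: [0.3, -0.4, 0.3]
opening: 0.0854
```

```bash
python3 - <<'E'
from h import *
snap("w12");st();crop("w12",200,370,60,260,3)
E
```

```text
t 15.6 tcp [ 624.8 -272.9  242.7] rpy [-179.79    0.54 -174.28] q [ 33.  45. -28.  78.  22.  62.  98.] F [ 0.3 -0.4  0.3] op 85.4
t 15.65 tcp [ 623.1 -272.7  239.7] rpy [-179.89    0.26 -174.27] q [ 33.  45. -28.  78.  22.  62.  98.] F [-0.5 -0.  -0.2] op 85.7
```

View pics/w12_c200.png

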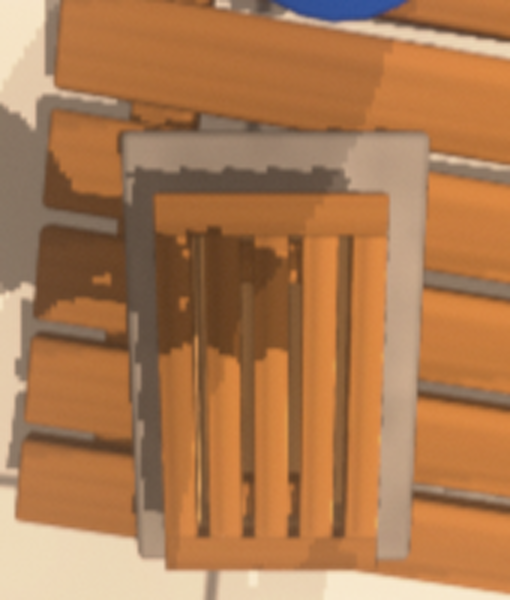

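```bash
python3 - <<'E'
from h import *
ci,s=pickle.load(open("pics/w12.pkl","rb"));T=rot(s['eef_rot']);d=np.load("pics/w12.npy");P=cloud(d,ci)
f=lambda q:(np.array(q)+.5)/3-.5+[200,60]
for q,z in(([(155,195),(389,194),(379,568),(166,570)],.094),([(122,132),(428,134),(410,557),(139,557)],.054)):
    print(quad(f(q),z,ci),((ray(f(q),z,ci)-s['tool_pos'])@T*1000).mean(0))
for q in [(180,300),(270,215),(370,300),(270,555),(270,400),(405,350)]:
    u,v=f(q).astype(int);print(q,P[v,u]*1000)
E
```

```text
(array([ 618.8, -273.5]), np.float64(5.8), array([ 66.8, 116.1,  68.4, 116.6])) [  7.44779073   0.54601736 148.63364555]
(array([ 616.6, -272.8]), np.float64(5.7), array([ 97.7, 146.2,  98.7, 147. ])) [  9.85779048   1.59540854 188.6092291 ]
(180, 300) [ 593.20018535 -304.11933723   92.45518206]
(270, 215) [ 566.47478951 -279.97589956   92.39653803]
(370, 300) [ 587.47615603 -247.60471995   93.12102631]
(270, 555) [ 671.12625089 -269.56117175   94.2860747 ]
(270, 400) [ 621.39578849 -274.51135175   92.96690449]
(405, 350) [ 609.00887358 -229.57011829   53.29041977]
```

```bash
python3 - <<'E'
from h import *
plan(640,249,230,157)
E
```

```text
t 15.65 tcp [ 623.1 -272.7  239.7] rpy [-179.89    0.26 -174.27] q [ 33.  45. -28.  78.  22.  62.  98.] F [-0.5 -0.  -0.2] op 85.7
turn [-0.0008  0.005   0.5015] shift [188.3 486.9   9.7] norm 522.1 min rows 3.3432724197127826 10.441730018608977
```

Call:
drive_tool(
  rows=[
    [0,0,0,0,0,0.125,1],
    [0,0,0,0,0,0.125,1],
    [0,0,0,0,0,0.125,1],
    [0,0,0,0,0,0.126,1],
    [17,44.3,0.7,0,0,0,1],
  ],
)

```text
time_s: 16.15
tool_pos: [0.6209, -0.2343, 0.234]
eef_rot: [-179.5, -0.0, 156.2]
wrist_force: [1.3, -1.3, -0.2]
opening: 0.0853
```

Call:
drive_tool(
  rows=[
    [17,44.3,0.7,0,0,0,1],
    [17,44.3,0.7,0,0,0,1],
    [17,44.3,0.7,0,0,0,1],
    [17,44.3,0.7,0,0,0,1],
    [17,44.3,0.7,0,0,0,1],
  ],
)

```text
time_s: 16.65
tool_pos: [0.6303, 0.0136, 0.2312]
eef_rot: [-179.9, -0.2, 157.0]
wrist_force: [0.5, -0.0, 0.8]
opening: 0.0859
```

Call:
drive_tool(
  rows=[
    [17,44.3,0.7,0,0,0,1],
    [17,44.3,0.7,0,0,0,1],
    [17,44.3,0.7,0,0,0,1],
    [17,44.3,0.7,0,0,0,1],
    [17,44.3,0.7,0,0,0,1],
  ],
)

```text
time_s: 17.15
tool_pos: [0.6387, 0.2504, 0.2275]
eef_rot: [-179.8, -0.1, 157.0]
wrist_force: [0.6, -0.8, -0.1]
opening: 0.0854
```

Call:
drive_tool(
  rows=[
    [0,0,0,0,0,0,1],
    [0,0,0,0,0,0,1],
  ],
)

```text
time_s: 17.35
tool_pos: [0.6382, 0.2506, 0.2274]
eef_rot: [-179.9, -0.1, 157.2]
wrist_force: [0.4, -0.4, 0.8]
opening: 0.0855
```

```bash
python3 - <<'E'
from h import *
snap("w13");crop("w13",230,350,120,240,5)
E
```

```text
t 17.35 tcp [638.2 250.6 227.4] rpy [-1.7988e+02 -1.4000e-01  1.5724e+02] q [-17.  45. -17.  78.  14.  59.  31.] F [ 0.4 -0.4  0.8] op 85.5
```

View pics/w13.png

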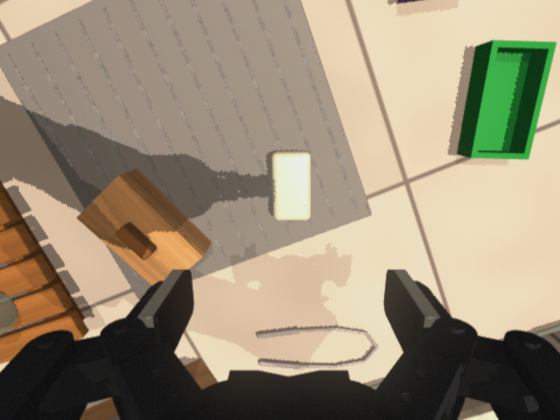

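View pics/w13_c230.png

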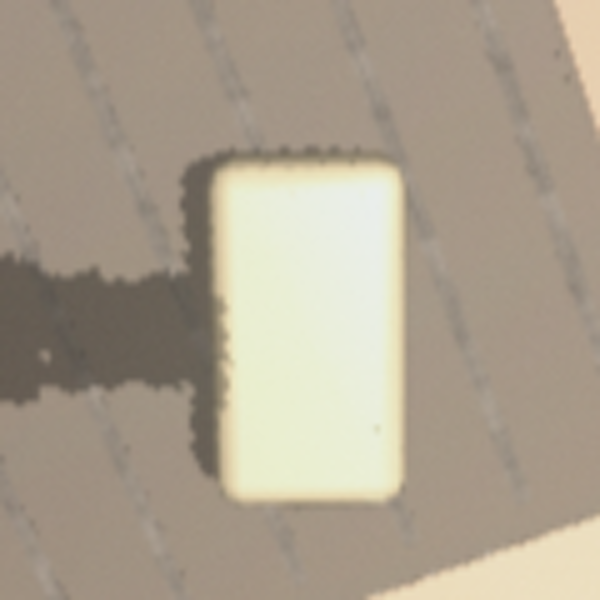

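```bash
python3 - <<'E'
from h import *
ci,s=pickle.load(open("pics/w13.pkl","rb"));T=rot(s['eef_rot'])
q=(np.array([(210,161),(405,161),(403,502),(221,502)])+.5)/5-.5+[230,120]
print(quad(q,.027,ci));t=(ray(q,.027,ci)-s['tool_pos'])@T*1000;print(t,t.mean(0))
E
```

```text
(array([639.6, 251.2]), np.float64(-21.9), array([40.4, 74.4, 40.1, 74.4]))
[[ 35.67896387 -19.24457422 200.5371515 ]
 [ 35.64556708  21.15607316 200.45239564]
 [-38.7325967   22.09266923 200.27267023]
 [-38.72636715 -18.01426859 200.35674556]] [ -1.53360823   1.49747489 200.40474073]
```

Call:
drive_tool(
  rows=[
    [-1.5,1.8,40,0,0,-0.01,1],
    [0,0,50,0,0,0,1],
    [0,0,50,0,0,0,1],
    [0,0,46,0,0,0,1],
    [0,0,20,0,0,0,1],
  ],
)

```text
time_s: 17.9
tool_pos: [0.6389, 0.2452, 0.0178]
eef_rot: [-179.5, -0.3, 157.5]
wrist_force: [-1.4, -0.1, 0.1]
opening: 0.0856
```

Call:
drive_tool(
  rows=[
    [0,0,12,0,0,0,1],
    [0,0,0,0,0,0,1],
    [0,0,0,0,0,0,1],
  ],
)

```text
time_s: 18.2
tool_pos: [0.643, 0.2496, 0.0125]
eef_rot: [179.9, 0.1, 157.5]
wrist_force: [0.4, -0.1, 0.9]
opening: 0.0854
```

Call:
drive_tool(
  rows=[
    [0,0,0,0,0,0,0],
    [0,0,0,0,0,0,0],
    [0,0,0,0,0,0,0],
    [0,0,0,0,0,0,0],
    [0,0,0,0,0,0,0],
  ],
)

```text
time_s: 18.7
tool_pos: [0.6426, 0.2507, 0.0126]
eef_rot: [179.9, 0.1, 157.6]
wrist_force: [-1.6, -0.9, 6.1]
opening: 0.0407
```

```bash
python3 - <<'E'
from h import *
snap("w14");crop("w14",190,390,150,310,4)
E
```

```text
t 18.7 tcp [642.6 250.7  12.6] rpy [1.7992e+02 8.0000e-02 1.5761e+02] q [-18.  60. -13.  84.  19.  37.  27.] F [-1.6 -0.9  6.1] op 40.7
```

View pics/w14_c190.png

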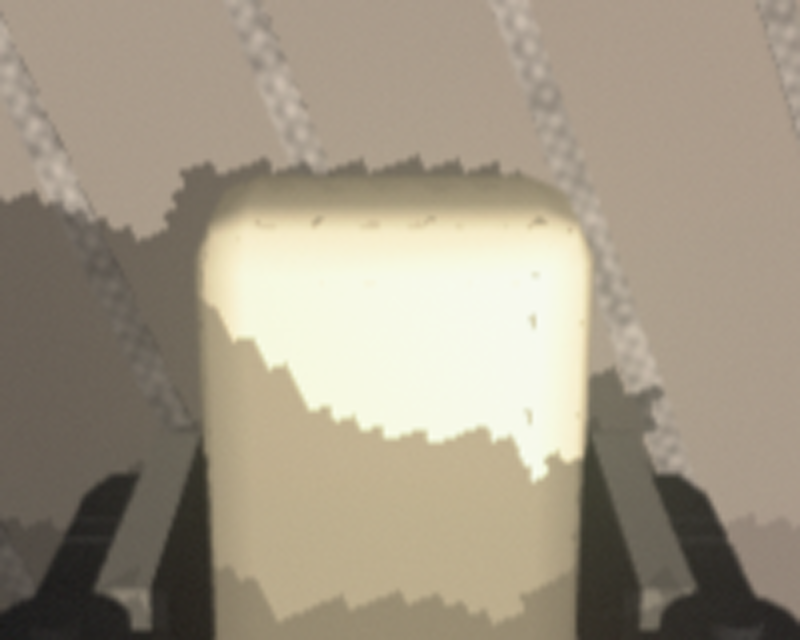

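```bash
python3 - <<'E'
from h import *
ci,s=pickle.load(open("pics/w14.pkl","rb"));T=rot(s['eef_rot'])
f=lambda q:(np.array(q)+.5)/4-.5+[190,150]
for q,z in(((395,178),.009),((395,211),.026),((395,211),.030),((200,260),.027),((590,260),.027)):
    print((ray(f([q]),z,ci)-s['tool_pos'])@T*1000)
plan(619.4,-272.7,200,185.7)
E
```

```text
[[39.3670367  -1.66535727  3.52798116]]
[[ 40.12230601  -1.64764118 -13.47308396]]
[[ 41.22111612  -1.64241533 -17.47462098]]
[[ 35.23030503 -21.57846413 -14.49578792]]
[[ 35.17841675  18.27692285 -14.43664001]]
t 18.75 tcp [642.6 250.7  12.6] rpy [1.7992e+02 8.0000e-02 1.5761e+02] q [-18.  60. -13.  84.  19.  37.  27.] F [-0.6 -0.8  6.6] op 41.0
turn [ 0.0011  0.0017 -0.4903] shift [  75.  -518.5 -187.4] norm 556.4 min rows 3.2684332822542936 11.12797263901709
```

Call:
drive_tool(
  rows=[
    [0,0,-15,0,0,0,0],
    [0,0,-45,0,0,-0.122,0],
    [0,0,-45,0,0,-0.122,0],
    [0,0,-45,0,0,-0.123,0],
    [0,0,-40,0,0,-0.123,0],
  ],
)

```text
time_s: 19.25
tool_pos: [0.6419, 0.2501, 0.2045]
eef_rot: [180.0, 0.1, -174.0]
wrist_force: [0.5, 1.2, -1.2]
opening: 0.0411
```

Call:
drive_tool(
  rows=[
    [0,0,0,0,0,0,0],
    [0,0,0,0,0,0,0],
  ],
)

```text
time_s: 19.45
tool_pos: [0.6421, 0.2501, 0.2029]
eef_rot: [180.0, 0.1, -174.4]
wrist_force: [0.6, -0.7, -1.5]
opening: 0.0408
```

```bash
python3 - <<'E'
from h import *
plan(621.1,-272.4,200,185.7)
E
```

```text
t 19.45 tcp [642.1 250.1 202.9] rpy [ 1.7997e+02  1.1000e-01 -1.7438e+02] q [-13.  48. -25.  79.  22.  58.  53.] F [ 0.6 -0.7 -1.5] op 40.8
turn [ 0.0005  0.002  -0.0013] shift [  72.8 -517.9    2.9] norm 523.0 min rows 0.01636440025295787 10.459338588231569
```

Call:
drive_tool(
  rows=[
    [6.6,-47.1,0,0,0,0,0],
    [6.6,-47.1,0,0,0,0,0],
    [6.6,-47.1,0,0,0,0,0],
    [6.6,-47.1,0,0,0,0,0],
    [6.6,-47.1,0,0,0,0,0],
  ],
)

```text
time_s: 19.95
tool_pos: [0.6305, 0.0103, 0.1995]
eef_rot: [-180.0, -0.2, -174.3]
wrist_force: [1.0, 0.0, -0.0]
opening: 0.0412
```

Call:
drive_tool(
  rows=[
    [6.6,-47.1,0,0,0,0,0],
    [6.6,-47.1,0,0,0,0,0],
    [6.6,-47.1,0,0,0,0,0],
    [6.6,-47.1,0,0,0,0,0],
    [6.6,-47.1,0,0,0,0,0],
  ],
)

```text
time_s: 20.45
tool_pos: [0.6209, -0.2268, 0.1994]
eef_rot: [179.9, -0.2, -174.3]
wrist_force: [0.5, 0.3, -1.0]
opening: 0.041
```

Call:
drive_tool(
  rows=[
    [6.8,-46.9,0,0,0,0,0],
    [0,0,40,0,0,0,0],
    [0,0,38,0,0,0,0],
    [0,0,0,0,0,0,0],
    [0,0,0,0,0,0,0],
  ],
)

```text
time_s: 20.95
tool_pos: [0.6198, -0.2715, 0.1222]
eef_rot: [179.9, -0.2, -174.3]
wrist_force: [-0.6, -0.0, -0.3]
opening: 0.0412
```

```bash
python3 - <<'E'
from h import *
snap("w15");st();crop("w15",180,400,90,250,3.5)
E
```

```text
t 20.95 tcp [ 619.8 -271.5  122.2] rpy [ 1.7990e+02 -1.6000e-01 -1.7429e+02] q [ 33.  53. -27.  84.  28.  50.  93.] F [-0.6 -0.  -0.3] op 41.2
t 21.0 tcp [ 621.3 -271.7  124. ] rpy [ 1.7999e+02  4.0000e-02 -1.7428e+02] q [ 33.  53. -27.  84.  28.  50.  93.] F [ 0.1 -0.6 -0.5] op 41.2
```

View pics/w15_c180.png

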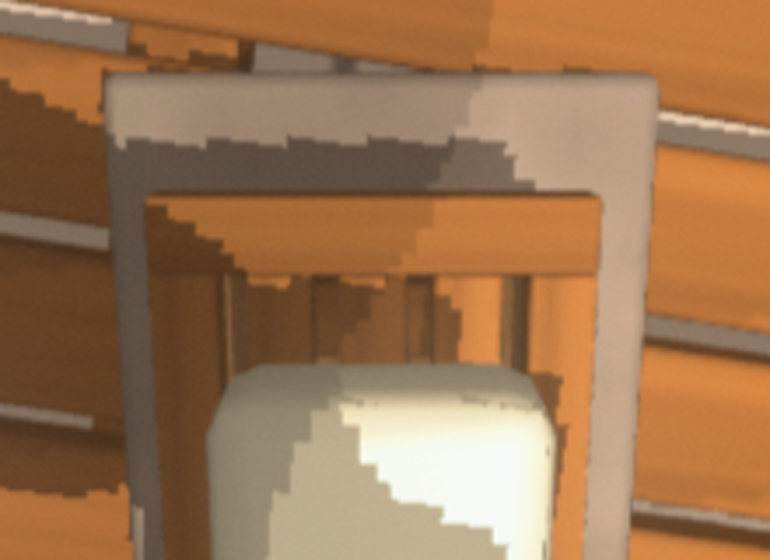

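```bash
python3 - <<'E'
from h import *
ci,s=pickle.load(open("pics/w15.pkl","rb"));T=rot(s['eef_rot'])
f=lambda q:(np.array(q)+.5)/3.5-.5+[180,90]
for q,z in(([(145,196),(602,196)],.094),([(157,400),(590,400)],.094),([(207,440),(556,440)],.1226+.0145)):
    print((ray(f(q),z,ci)-s['tool_pos'])@T*1000)
E
```

```text
[[ 59.49833705 -35.64186557  28.35405977]
 [ 59.41755253  31.327905    28.46754651]]
[[ 28.49926655 -35.66835844  28.26543734]
 [ 28.40761173  31.174623    28.37867772]]
[[ 35.66888183 -21.35591896 -14.79001099]
 [ 35.61168023  19.33900491 -14.72107269]]
```

Call:
drive_tool(
  rows=[
    [-0.9,-1.1,10,0,0,0,0],
    [0,0,6,0,0,0,0],
    [0,0,3,0,0,0,0],
    [0,0,1,0,0,0,0],
    [0,0,0,0,0,0,0],
  ],
)

```text
time_s: 21.5
tool_pos: [0.6217, -0.2733, 0.1033]
eef_rot: [180.0, -0.0, -174.3]
wrist_force: [-0.1, -0.5, -0.8]
opening: 0.0411
```

Call:
drive_tool(
  rows=[
    [0,0,1,0,0,0,0],
    [0,0,0,0,0,0,0],
  ],
)

```text
time_s: 21.7
tool_pos: [0.6218, -0.2733, 0.1024]
eef_rot: [180.0, 0.0, -174.3]
wrist_force: [0.2, -0.1, -0.9]
opening: 0.0413
```

Call:
drive_tool(
  rows=[
    [0,0,1,0,0,0,0],
    [0,0,0,0,0,0,0],
  ],
)

```text
time_s: 21.9
tool_pos: [0.6216, -0.2734, 0.1012]
eef_rot: [180.0, -0.0, -174.3]
wrist_force: [0.1, 0.2, -0.7]
opening: 0.041
```

Call:
drive_tool(
  rows=[
    [0,0,1,0,0,0,0],
    [0,0,0,0,0,0,0],
  ],
)

```text
time_s: 22.1
tool_pos: [0.6218, -0.2733, 0.1006]
eef_rot: [-180.0, 0.0, -174.3]
wrist_force: [-0.5, -0.6, 2.4]
opening: 0.0409
```

Call:
drive_tool(
  rows=[
    [0,0,0.5,0,0,0,0],
    [0,0,0,0,0,0,0],
  ],
)

```text
time_s: 22.3
tool_pos: [0.6218, -0.2734, 0.1006]
eef_rot: [-180.0, 0.0, -174.3]
wrist_force: [-1.4, 0.7, 4.9]
opening: 0.0411
```

Call:
drive_tool(
  rows=[
    [0,0,0,0,0,0,0.55],
    [0,0,0,0,0,0,0.7],
    [0,0,0,0,0,0,1],
    [0,0,0,0,0,0,1],
    [0,0,-5,0,0,0,1],
  ],
)

```text
time_s: 22.8
tool_pos: [0.621, -0.2732, 0.1041]
eef_rot: [180.0, -0.1, -174.3]
wrist_force: [0.5, -0.2, -0.4]
opening: 0.0852
```

Call:
drive_tool(
  rows=[
    [0,0,-30,0,0,0,1],
    [0,0,-50,0,0,0,1],
    [0,0,-50,0,0,0,1],
    [0,0,0,0,0,0,1],
    [0,0,0,0,0,0,1],
  ],
)

```text
time_s: 23.3
tool_pos: [0.6225, -0.2735, 0.2368]
eef_rot: [-179.9, 0.2, -174.3]
wrist_force: [0.7, 0.3, -0.9]
opening: 0.0855
```

```bash
python3 - <<'E'
from h import *
snap("w16");st();crop("w16",200,370,60,260,3)
plan(625,84.8,240,199)
E
```

```text
t 23.3 tcp [ 622.5 -273.5  236.8] rpy [-179.91    0.18 -174.32] q [ 34.  46. -29.  78.  23.  62.  97.] F [ 0.7  0.3 -0.9] op 85.5
t 23.35 tcp [ 621.3 -273.4  234.9] rpy [-1.7998e+02 -1.0000e-02 -1.7431e+02] q [ 34.  46. -29.  78.  23.  62.  97.] F [-0.2  0.   0. ] op 85.8
t 23.35 tcp [ 621.3 -273.4  234.9] rpy [-1.7998e+02 -1.0000e-02 -1.7431e+02] q [ 34.  46. -29.  78.  23.  62.  97.] F [-0.2  0.   0. ] op 85.8
turn [-0.0003 -0.0003 -0.2324] shift [-120.1  337.5   -5.1] norm 358.3 min rows 1.5491497160002754 7.165430166514868
```

View pics/w16_c200.png

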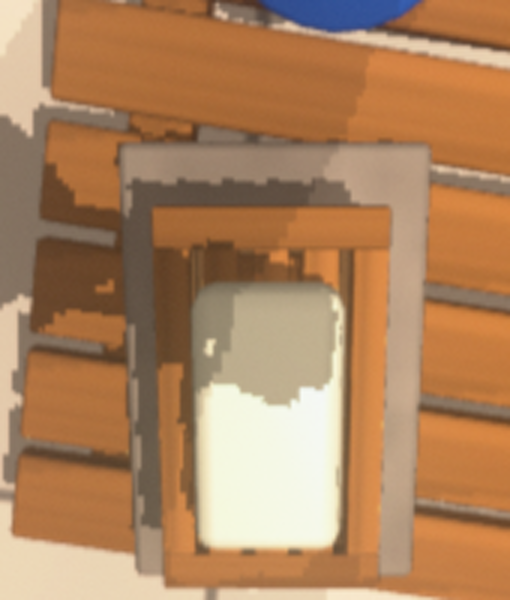

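```bash
python3 - <<'E'
from h import *
ci,s=pickle.load(open("pics/w16.pkl","rb"));T=rot(s['eef_rot'])
f=lambda q:(np.array(q)+.5)/3-.5+[200,60]
for q,z in(([(153,208),(391,208),(380,586),(165,586)],.094),([(192,281),(345,281),(341,551),(198,551)],.115)):
    print(quad(f(q),z,ci),((ray(f(q),z,ci)-s['tool_pos'])@T*1000).mean(0))
E
```

```text
(array([ 618.8, -273.5]), np.float64(5.8), array([ 66.9, 116. ,  68. , 116.1])) [  4.08571959   0.56425816 142.7451626 ]
(array([ 617.5, -274.7]), np.float64(5.9), array([40.7, 77.5, 41.4, 77.6])) [  5.4880448   -0.44135538 121.74210167]
```

Call:
drive_tool(
  rows=[
    [0,0,-3,0,0,-0.116,1],
    [0,0,-2,0,0,-0.116,1],
    [-15,42.2,0,0,0,0,1],
    [-15,42.2,0,0,0,0,1],
    [-15,42.2,0,0,0,0,1],
  ],
)

```text
time_s: 23.85
tool_pos: [0.6217, -0.1378, 0.2378]
eef_rot: [179.9, -0.2, -161.1]
wrist_force: [0.9, 0.9, 0.1]
opening: 0.0853
```

Call:
drive_tool(
  rows=[
    [-15,42.2,0,0,0,0,1],
    [-15,42.2,0,0,0,0,1],
    [-15,42.2,0,0,0,0,1],
    [-15,42.2,0,0,0,0,1],
    [-15,42.2,0,0,0,0,1],
  ],
)

```text
time_s: 24.35
tool_pos: [0.6241, 0.0861, 0.2379]
eef_rot: [180.0, -0.2, -161.0]
wrist_force: [0.7, 0.4, 0.7]
opening: 0.0853
```

Call:
drive_tool(
  rows=[
    [0,0,0,0,0,0,1],
    [0,0,0,0,0,0,1],
  ],
)

```text
time_s: 24.55
tool_pos: [0.6241, 0.0863, 0.2381]
eef_rot: [180.0, -0.2, -160.8]
wrist_force: [-0.0, -0.9, -0.2]
opening: 0.0856
```

```bash
python3 - <<'E'
from h import *
snap("w17");crop("w17",210,370,90,270,3.3)
E
```

```text
t 24.55 tcp [624.1  86.3 238.1] rpy [ 179.96   -0.18 -160.81] q [  5.  42. -32.  87.  25.  58.  76.] F [-0.  -0.9 -0.2] op 85.6
```

View pics/w17_c210.png

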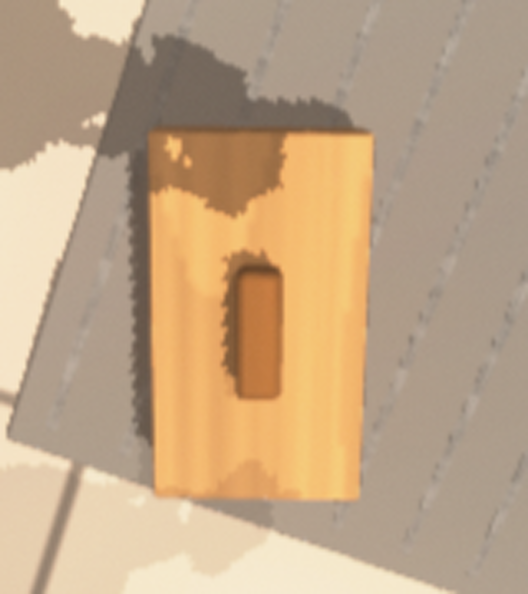

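```bash
python3 - <<'E'
from h import *
ci,s=pickle.load(open("pics/w17.pkl","rb"));T=rot(s['eef_rot'])
q=(np.array([(149,132),(373,131),(361,498),(155,496)])+.5)/3.3-.5+[210,90]
print(quad(q,.048,ci));t=(ray(q,.048,ci)-s['tool_pos'])@T*1000;print(t,t.mean(0))
E
```

```text
(array([622.9,  84.9]), np.float64(18.7), array([ 66.9, 117.6,  68. , 116.6]))
[[ 59.48140283 -33.948941   190.30996021]
 [ 59.68897155  32.96355087 190.35570813]
 [-57.92595696  32.4194093  189.98558165]
 [-57.13238637 -35.56799114 189.94225671]] [  1.02800776  -1.03349299 190.14837667]
```

Call:
drive_tool(
  rows=[
    [2.2,0.2,40,0,0,0.007,1],
    [0,0,50,0,0,0,1],
    [0,0,50,0,0,0,1],
    [0,0,40,0,0,0,1],
    [0,0,10,0,0,0,1],
  ],
)

```text
time_s: 25.1
tool_pos: [0.6195, 0.0805, 0.0445]
eef_rot: [-179.9, -0.6, -161.6]
wrist_force: [-0.9, -0.2, -0.1]
opening: 0.0852
```

Call:
drive_tool(
  rows=[
    [0,0,0,0,0,0,1],
    [0,0,0,0,0,0,1],
  ],
)

```text
time_s: 25.3
tool_pos: [0.6247, 0.0841, 0.0514]
eef_rot: [-180.0, 0.2, -161.5]
wrist_force: [0.1, 0.5, 1.3]
opening: 0.0858
```

```bash
python3 - <<'E'
from h import *
snap("w18")
E
```

```text
t 25.3 tcp [624.7  84.1  51.4] rpy [-1.7999e+02  1.6000e-01 -1.6149e+02] q [  1.  55. -24.  95.  34.  37.  67.] F [0.1 0.5 1.3] op 85.8
```

View pics/w18.png

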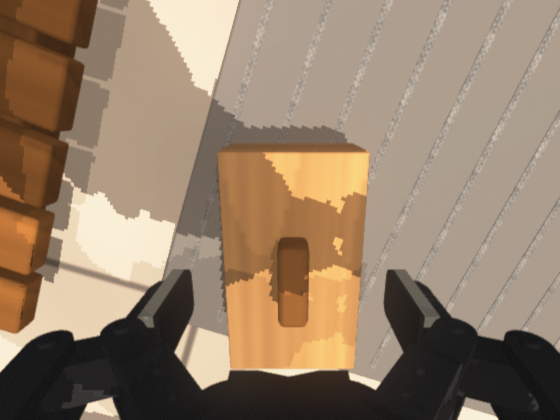

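```bash
python3 - <<'E'
from h import *
ci,s=pickle.load(open("pics/w18.pkl","rb"));T=rot(s['eef_rot'])
q=np.array([(219,153.5),(369,153),(355.5,368),(230.5,368)])
print(quad(q,.048,ci));t=(ray(q,.048,ci)-s['tool_pos'])@T*1000;print(t,t.mean(0))
E
```

```text
(array([623.4,  85.4]), np.float64(18.5), array([ 66. , 116.1,  68.1, 115.9]))
[[ 58.72255376 -31.32725148   3.28441132]
 [ 58.86691914  34.71643139   3.26851439]
 [-57.23700472  35.64813365   3.59723542]
 [-57.20626831 -32.44301676   3.61311641]] [0.78654997 1.6485742  3.44081939]
```

Call:
drive_tool(
  rows=[
    [0.8,2,10,0,0,0,1],
    [0,0,15,0,0,0,1],
    [0,0,10,0,0,0,1],
    [0,0,0,0,0,0,1],
    [0,0,0,0,0,0,1],
  ],
)

```text
time_s: 25.85
tool_pos: [0.6215, 0.0861, 0.0142]
eef_rot: [180.0, -0.1, -161.4]
wrist_force: [0.3, -1.4, 0.2]
opening: 0.0851
```

Call:
drive_tool(
  rows=[
    [0,0,0,0,0,0,0],
    [0,0,0,0,0,0,0],
    [0,0,0,0,0,0,0],
    [0,0,0,0,0,0,0],
    [0,0,0,0,0,0,0],
  ],
  force=40,
)

```text
time_s: 26.35
tool_pos: [0.6223, 0.0862, 0.0153]
eef_rot: [-180.0, 0.1, -161.4]
wrist_force: [0.1, -0.2, 4.5]
opening: 0.0675
```

```bash
python3 - <<'E'
from h import *
snap("w19");crop("w19",190,390,130,270,4)
E
```

```text
t 26.35 tcp [622.3  86.2  15.3] rpy [-1.8000e+02  6.0000e-02 -1.6143e+02] q [ -0.  58. -22.  96.  36.  33.  65.] F [ 0.1 -0.2  4.5] op 67.5
```

View pics/w19_c190.png

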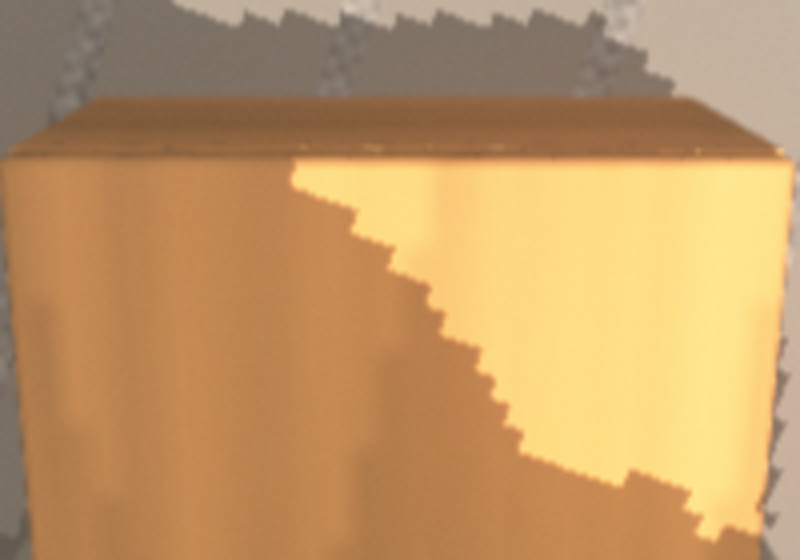

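```bash
python3 - <<'E'
from h import *
ci,s=pickle.load(open("pics/w19.pkl","rb"));T=rot(s['eef_rot'])
f=lambda q:(np.array(q)+.5)/4-.5+[190,130]
for q,z in(([(4,157),(795,157)],.048),([(97,98),(690,98)],.006)):
    print((ray(f(q),z,ci)-s['tool_pos'])@T*1000)
E
```

```text
[[ 57.9606051  -33.55274199 -32.72038955]
 [ 57.88852627  32.87494664 -32.72262813]]
[[ 57.73471886 -34.91671619   9.27993657]
 [ 57.65908889  33.09406872   9.27764669]]
```

Call:
drive_tool(
  rows=[
    [0,0,-10,0,0,0,0],
    [0,0,-45,0,0,0.075,0],
    [0,0,-50,0,0,0.075,0],
    [0,0,-50,0,0,0.075,0],
    [0,0,-45,0,0,0,0],
  ],
)

```text
time_s: 26.9
tool_pos: [0.6214, 0.0862, 0.2175]
eef_rot: [180.0, 0.0, -174.4]
wrist_force: [1.5, -0.3, -1.1]
opening: 0.0675
```

Call:
drive_tool(
  rows=[
    [0,0,0,0,0,0,0],
    [0,0,0,0,0,0,0],
  ],
)

```text
time_s: 27.1
tool_pos: [0.6219, 0.086, 0.2159]
eef_rot: [-180.0, 0.1, -174.3]
wrist_force: [-0.7, -0.5, -2.2]
opening: 0.0673
```

```bash
python3 - <<'E'
from h import *
plan(618.2,-272.8,210,185.7)
E
```

```text
t 27.1 tcp [621.9  86.  215.9] rpy [-1.8000e+02  9.0000e-02 -1.7431e+02] q [  3.  42. -27.  90.  23.  53.  64.] F [-0.7 -0.5 -2.2] op 67.3
turn [-0.      0.0017 -0.0002] shift [  39.3 -356.6    5.9] norm 358.8 min rows 0.011128901946069894 7.176684410589724
```

Call:
drive_tool(
  rows=[
    [4.9,-44.6,0,0,0,0,0],
    [4.9,-44.6,0,0,0,0,0],
    [4.9,-44.6,0,0,0,0,0],
    [4.9,-44.6,0,0,0,0,0],
    [4.9,-44.6,0,0,0,0,0],
  ],
)

```text
time_s: 27.6
tool_pos: [0.6176, -0.1401, 0.2124]
eef_rot: [179.9, -0.3, -174.3]
wrist_force: [0.7, 0.2, -1.1]
opening: 0.0674
```

Call:
drive_tool(
  rows=[
    [4.9,-44.6,0,0,0,0,0],
    [4.9,-44.6,0,0,0,0,0],
    [4.9,-44.6,0,0,0,0,0],
    [0,0,35,0,0,0,0],
    [0,0,28,0,0,0,0],
  ],
)

```text
time_s: 28.1
tool_pos: [0.6156, -0.2754, 0.1482]
eef_rot: [180.0, -0.2, -174.5]
wrist_force: [-0.2, 1.6, -1.5]
opening: 0.0673
```

Call:
drive_tool(
  rows=[
    [0,0,0,0,0,0,0],
    [0,0,0,0,0,0,0],
    [0,0,0,0,0,0,0],
  ],
)

```text
time_s: 28.4
tool_pos: [0.6191, -0.2724, 0.1528]
eef_rot: [-180.0, 0.1, -174.3]
wrist_force: [0.4, -0.2, -1.6]
opening: 0.0675
```

```bash
python3 - <<'E'
from h import *
snap("w20");st();crop("w20",180,400,80,240,3.5)
E
```

```text
t 28.4 tcp [ 619.1 -272.4  152.8] rpy [-1.7999e+02  1.0000e-01 -1.7427e+02] q [ 34.  50. -28.  84.  27.  52.  94.] F [ 0.4 -0.2 -1.6] op 67.5
t 28.45 tcp [ 619.3 -272.6  153.2] rpy [-1.7996e+02  1.3000e-01 -1.7428e+02] q [ 34.  50. -28.  84.  27.  52.  94.] F [-0.1  0.2 -0.5] op 67.3
```

View pics/w20_c180.png

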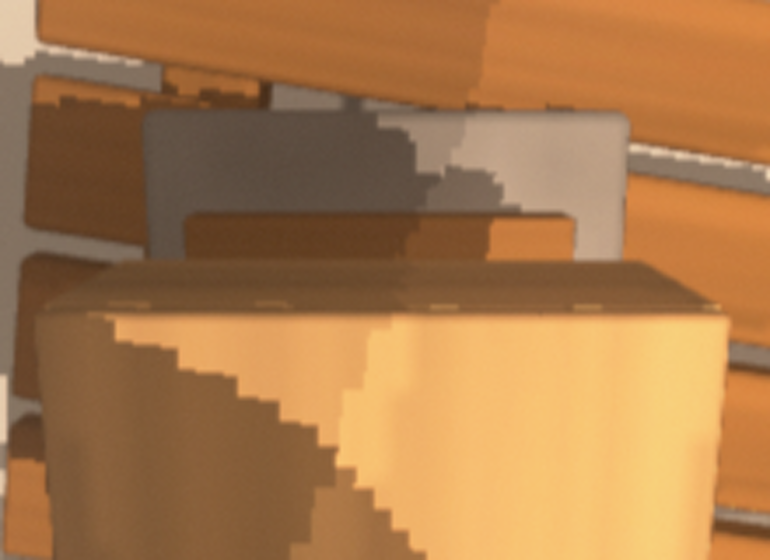

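```bash
python3 - <<'E'
from h import *
ci,s=pickle.load(open("pics/w20.pkl","rb"));T=rot(s['eef_rot']);zz=s['tool_pos'][2]
f=lambda q:(np.array(q)+.5)/3.5-.5+[180,80]
for q,z in(([(183,216),(577,216)],.094),([(116,263),(646,262)],zz-.0093),([(38,316),(729,315)],zz+.0327)):
    t=(ray(f(q),z,ci)-s['tool_pos'])@T*1000;print(t,t.mean(0))
E
```

```text
[[ 59.09341888 -35.09640446  58.72709319]
 [ 59.01706072  32.6471161   58.7132095 ]] [59.0552398  -1.22464418 58.72015134]
[[ 57.24136304 -35.77915669   9.2075532 ]
 [ 57.2958406   33.69517568   9.19308313]] [57.26860182 -1.0419905   9.20031817]
[[ 57.41990707 -33.9567324  -32.79320018]
 [ 57.44722104  32.38208859 -32.80697409]] [ 57.43356405  -0.78732191 -32.80008714]
```

Call:
drive_tool(
  rows=[
    [1.5,-0.2,15,0,0,0,0],
    [0,0,15,0,0,0,0],
    [0,0,9,0,0,0,0],
    [0,0,0,0,0,0,0],
    [0,0,0,0,0,0,0],
  ],
)

```text
time_s: 28.95
tool_pos: [0.6166, -0.2731, 0.1123]
eef_rot: [180.0, -0.0, -174.3]
wrist_force: [0.3, 0.9, -0.9]
opening: 0.0672
```

```bash
python3 - <<'E'
from h import *
snap("w21");st();crop("w21",180,400,80,240,3.5)
E
```

```text
t 28.95 tcp [ 616.6 -273.1  112.3] rpy [ 1.7997e+02 -3.0000e-02 -1.7431e+02] q [ 33.  53. -26.  85.  28.  48.  93.] F [ 0.3  0.9 -0.9] op 67.2
t 29.0 tcp [ 617.  -273.2  112.9] rpy [ 1.8000e+02  3.0000e-02 -1.7431e+02] q [ 33.  53. -26.  85.  28.  48.  93.] F [-0.3 -0.7 -0.8] op 67.5
```

View pics/w21_c180.png

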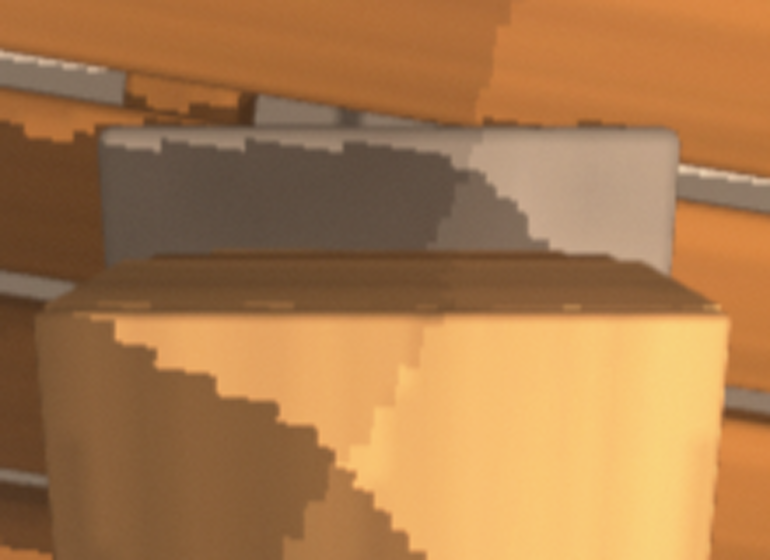

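```bash
python3 - <<'E'
from h import *
I=cv2.imread("pics/w21.png")[145:175,185:385]
I=cv2.resize(np.clip(I.astype(float)*1.9,0,255).astype(np.uint8),None,fx=4,fy=12,interpolation=cv2.INTER_CUBIC)
cv2.imwrite("pics/w21e.png",I)
E
```

```text
(no output)
```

View pics/w21e.png

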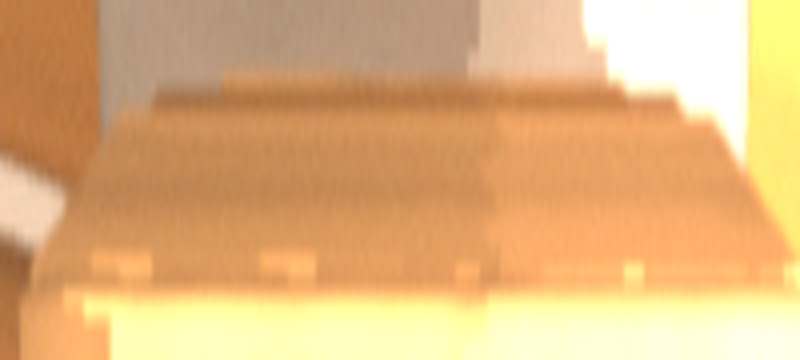

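```bash
python3 - <<'E'
from h import *
ci,s=pickle.load(open("pics/w21.pkl","rb"));T=rot(s['eef_rot']);zz=s['tool_pos'][2];print(zz)
f=lambda q:(np.array(q)+.5)/[4,12]-.5+[185,145]
for q,z in(([(153,87),(680,92)],.084),([(153,105),(680,105)],.094),([(125,107),(714,107)],zz-.0093)):
    t=(ray(f(q),z,ci)-s['tool_pos'])@T*1000;print(t,t.mean(0))
E
```

```text
0.11228832806731348
[[ 56.3902586  -34.85880374  28.29964313]
 [ 56.09973179  33.06082998  28.33031438]] [56.24499519 -0.89898688 28.31497876]
[[ 56.8229237  -32.91316445  18.30073166]
 [ 56.74965512  31.09642661  18.32973366]] [56.78628941 -0.90836892 18.31523266]
[[ 57.82863785 -34.33915434   9.31223847]
 [ 57.75133283  33.20488057   9.34284189]] [57.78998534 -0.56713689  9.32754018]
```

Call:
drive_tool(
  rows=[
    [-1.2,-0.3,3,0,0,0,0],
    [0,0,2,0,0,0,0],
    [0,0,0,0,0,0,0],
    [0,0,0,0,0,0,0],
  ],
)

```text
time_s: 29.4
tool_pos: [0.6179, -0.2734, 0.1078]
eef_rot: [180.0, 0.0, -174.3]
wrist_force: [0.2, 0.6, -0.6]
opening: 0.0675
```

```bash
python3 - <<'E'
from h import *
snap("w22");st()
I=cv2.imread("pics/w22.png")[145:175,185:385]
I=cv2.resize(np.clip(I.astype(float)*1.9,0,255).astype(np.uint8),None,fx=4,fy=12,interpolation=cv2.INTER_CUBIC)
cv2.imwrite("pics/w22e.png",I)
E
```

```text
t 29.4 tcp [ 617.9 -273.4  107.8] rpy [ 1.8000e+02  1.0000e-02 -1.7431e+02] q [ 33.  54. -26.  85.  29.  48.  92.] F [ 0.2  0.6 -0.6] op 67.5
t 29.45 tcp [ 618.  -273.4  107.9] rpy [-1.8000e+02  1.0000e-02 -1.7431e+02] q [ 33.  54. -26.  85.  29.  48.  92.] F [-0.  -0.5 -0.5] op 67.5
```

View pics/w22e.png

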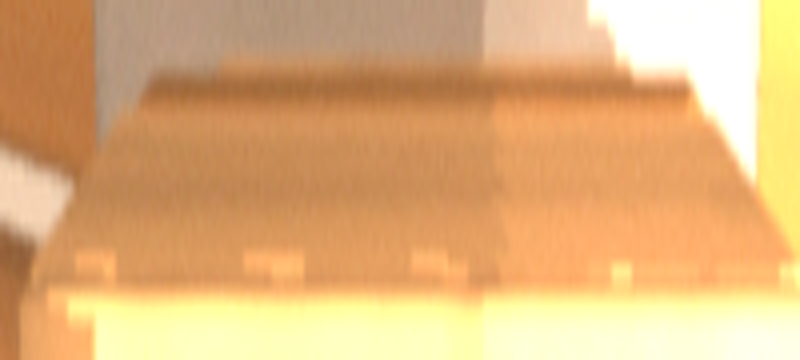

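```bash
python3 - <<'E'
from h import *
ci,s=pickle.load(open("pics/w22.pkl","rb"));T=rot(s['eef_rot']);zz=.1079
f=lambda q:(np.array(q)+.5)/[4,12]-.5+[185,145]
for q,z in(([(146,77),(690,77)],.084),([(138,105),(695,105)],.094),([(128,107),(710,107)],zz-.0093)):
    t=(ray(f(q),z,ci)-s['tool_pos'])@T*1000;print(t,t.mean(0))
E
```

```text
[[ 57.33508206 -34.83094604  23.79570854]
 [ 57.26013611  33.35799348  23.79730923]] [57.29760908 -0.73647628 23.79650888]
[[ 57.37521788 -33.80173399  13.79572884]
 [ 57.30328952  31.94599872  13.7972722 ]] [57.3392537  -0.92786764 13.79650052]
[[ 57.85230064 -33.98414168   9.19568046]
 [ 57.77937399  32.69830007   9.19724576]] [57.81583732 -0.6429208   9.19646311]
```

Call:
drive_tool(
  rows=[
    [-0.4,-0.1,2,0,0,0,0],
    [0,0,1,0,0,0,0],
    [0,0,0,0,0,0,0],
  ],
)

```text
time_s: 29.75
tool_pos: [0.6182, -0.2734, 0.1045]
eef_rot: [180.0, -0.0, -174.3]
wrist_force: [-0.2, -0.2, -1.4]
opening: 0.0672
```

Call:
drive_tool(
  rows=[
    [0,0,1,0,0,0,0],
    [0,0,0,0,0,0,0],
  ],
)

```text
time_s: 29.95
tool_pos: [0.6182, -0.2735, 0.1036]
eef_rot: [180.0, -0.0, -174.3]
wrist_force: [0.5, -0.1, -1.1]
opening: 0.0674
```

Call:
drive_tool(
  rows=[
    [0,0,1,0,0,0,0],
    [0,0,0,0,0,0,0],
  ],
)

```text
time_s: 30.15
tool_pos: [0.6184, -0.2735, 0.1034]
eef_rot: [-180.0, 0.0, -174.3]
wrist_force: [-1.7, 0.0, 3.9]
opening: 0.0674
```

Contact at the expected height (103.2 predicted). Releasing.

Call:
drive_tool(
  rows=[
    [0,0,0,0,0,0,0.85],
    [0,0,0,0,0,0,1],
    [0,0,0,0,0,0,1],
    [0,0,0,0,0,0,1],
    [0,0,-5,0,0,0,1],
  ],
)

```text
time_s: 30.65
tool_pos: [0.6178, -0.2733, 0.1071]
eef_rot: [180.0, -0.1, -174.3]
wrist_force: [-0.1, -1.0, -1.2]
opening: 0.0854
```

Call:
drive_tool(
  rows=[
    [0,0,-30,0,0,0,1],
    [0,0,-50,0,0,0,1],
    [0,0,-50,0,0,0,1],
    [0,0,0,0,0,0,1],
    [0,0,0,0,0,0,1],
  ],
)

```text
time_s: 31.15
tool_pos: [0.6192, -0.2736, 0.2398]
eef_rot: [-179.9, 0.2, -174.3]
wrist_force: [-0.2, -0.4, -1.4]
opening: 0.0854
```

```bash
python3 - <<'E'
from h import *
snap("w23");crop("w23",190,380,60,260,3)
p,d=capture("scene");cv2.imwrite("pics/s23.png",p[:,:,::-1]);np.save("pics/s23.npy",d)
cv2.imwrite("pics/s23c.png",cv2.resize(p[220:420,70:270,::-1],None,fx=3,fy=3,interpolation=cv2.INTER_CUBIC))
E
```

```text
t 31.15 tcp [ 619.2 -273.6  239.8] rpy [-179.91    0.19 -174.32] q [ 35.  45. -30.  79.  23.  62.  97.] F [-0.2 -0.4 -1.4] op 85.4
```

View pics/w23_c190.png

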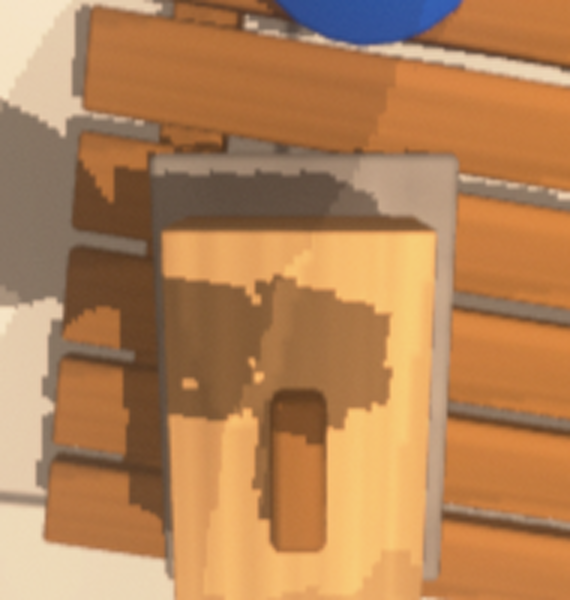

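View pics/s23c.png

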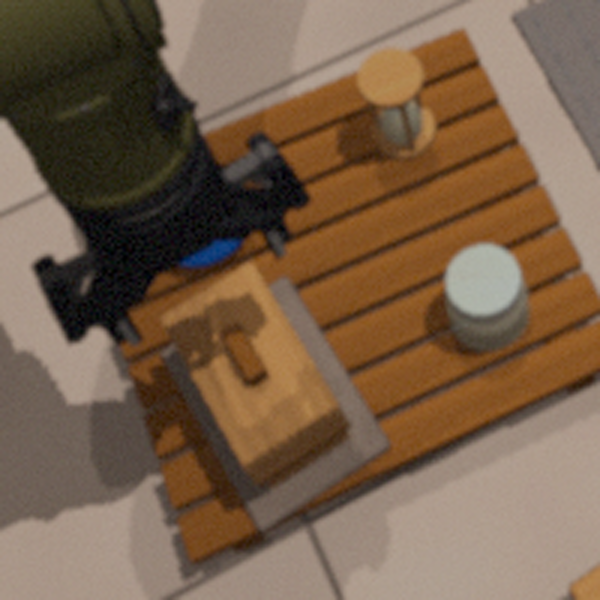

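Call:
drive_tool(
  rows=[
    [0,45,-10,0,0,0,1],
    [0,45,0,0,0,0,1],
    [0,45,0,0,0,0,1],
    [0,0,0,0,0,0,1],
    [0,0,0,0,0,0,1],
  ],
)

```text
time_s: 31.75
tool_pos: [0.6041, -0.1377, 0.2465]
eef_rot: [180.0, -0.2, -174.1]
wrist_force: [-0.6, -0.2, 0.8]
opening: 0.0856
```

```bash
python3 - <<'E'
from h import *
snap("w24")
p,d=capture("scene");cv2.imwrite("pics/s24c.png",cv2.resize(p[300:420,100:220,::-1],None,fx=5,fy=5,interpolation=cv2.INTER_CUBIC))
crop("w24",80,300,60,260,3)
E
```

```text
t 31.75 tcp [ 604.1 -137.7  246.5] rpy [ 1.7996e+02 -1.6000e-01 -1.7412e+02] q [ 25.  40. -30.  89.  23.  57.  84.] F [-0.6 -0.2  0.8] op 85.6
```

View pics/w24.png

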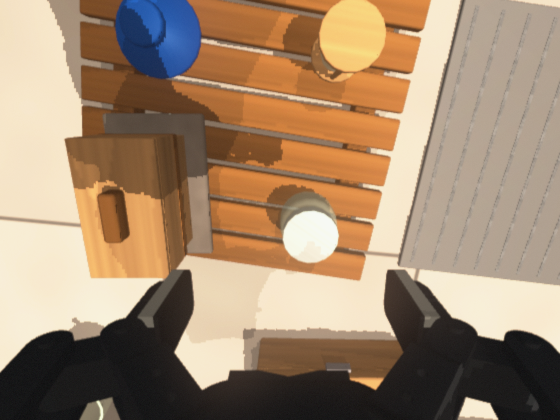

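View pics/s24c.png

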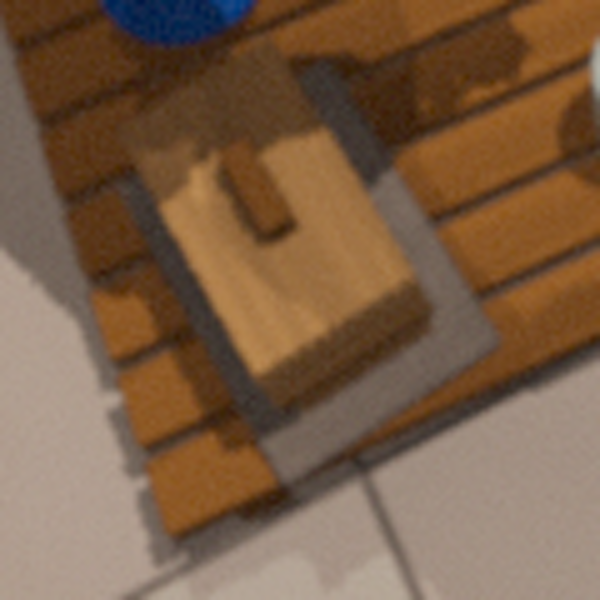

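```bash
python3 - <<'E'
from h import *
I=cv2.imread("pics/w24.png")[120:290,130:220]
cv2.imwrite("pics/w24e.png",cv2.resize(np.clip(I.astype(float)*1.7,0,255).astype(np.uint8),None,fx=5,fy=3.5,interpolation=cv2.INTER_CUBIC))
ci,s=pickle.load(open("pics/w24.pkl","rb"));P=cloud(np.load("pics/w24.npy"),ci)
for u,v in((90,160),(100,260),(160,160),(160,260)):print(u,v,P[v,u]*1000)
# predicted edges if ideal: base corners of cover edge at near side
c=np.array([618.5,-273.0]);a=np.radians(5.8)
def w(x,y,z):return np.array([c[0]+np.cos(a)*x-np.sin(a)*y,c[1]+np.sin(a)*x+np.cos(a)*y,z])/1000
for n,(hx,hy,z) in dict(covtop=(59,34,136),covbot=(59,34,94),gridbot=(59,34,84),traytop=(55,30,84),traybot=(55,30,54)).items():
    print(n,np.round(proj([w(-hx,hy,z),w(hx,hy,z)],ci),1).tolist())
E
```

```text
90 160 [ 579.19965182 -295.21695372  135.44308331]
100 260 [ 662.70317631 -291.82714365  137.43647681]
160 160 [ 575.19734013 -244.60346567  127.13480435]
160 260 [ 658.80960856 -242.61317117  135.07643248]
covtop [[154.6, 136.6], [170.8, 277.3]]
covbot [[173.3, 133.3], [185.5, 256.7]]
gridbot [[177.0, 132.6], [188.5, 252.6]]
traytop [[173.1, 137.1], [184.2, 248.9]]
traybot [[183.2, 135.0], [192.5, 238.0]]
```

View pics/w24e.png

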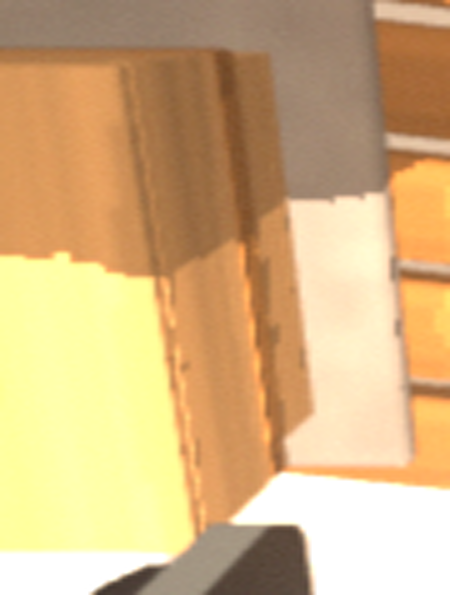

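```bash
python3 - <<'E'
from h import *
sign_off();print(read_state()['time_s'])
E
```

```text
the job is handed in; nothing more can be done
the job is handed in; nothing more can be done
```

The soap dish is put together on the drip pad in the order asked: tray, grid, soap, cover. Each part was lowered to a light contact (under about 11 N at the wrist) before I released it. The whole job took about 32 s of the 144 s allowed, and I handed it in with the gripper open and clear of everything.

- **Tray:** about 1.3 mm and 0.4 mm off the pad's centre, and about 0.5° off its direction.
- **Grid:** seated level. Its top measured about 93 mm high, against 94 mm expected.
- **Soap:** about 1 to 1.5 mm off the grid's centre, and in line with it.
- **Cover:** made contact within 1 mm of the expected height, and its top is level at 135–137 mm. In the side view its lower edge and the grid's edge lie within 1 pixel of where a flush fit would put them.
- **Other items:** the last pictures show the hourglass, jar and massager standing, and I saw no contact with them. I did not measure their positions again.

**Disagreements:** the arm's position readings varied by 1–2 mm. The wrist camera also read about 1–2 mm to one side, and sized the pad about 2% too small. I corrected for these by comparing parts within the same picture, so the figures above are good to about 1 mm. No check failed.

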